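# Load the last vial and hold the slant rack at its angle mark

## Task

Stand the last amber vial upright in the empty bore of the slant rack, fully down. Then take the deck by its handle and raise it slowly until its black pointer meets the red index on the scale, and finish while still holding it there by the handle, steady, so that the medium in all four vials sets on a slope. Keep all vials in their bores, leave the index where it is set and do not disturb the other things on the table.

Things in the scene. Friction and masses are not known exactly. Their poses are not given: they have to be found in the camera images.
- slant_rack: tilting slant rack, fixed to the table: grey base plate 176 x 190 x 12 mm with a hinged white block (the deck). Origin: centre of its underside, on the table. x: from the scale (facing the robot) to the back; y: from the handle side to the hinge side; z up. White scale, an arc round the hinge marked in degrees, at x = -72 mm, at most 147 mm high (near y = +10 mm). Hinge cheeks at y = +78 mm.
- tilt_deck (a joint): tilt of the deck, rad: 0 = level, resting on the base (start); grows as the handle side is lifted, stops at 0.95. It turns freely and falls back unless held; lifting it with four vials takes 2 to 4 N at the handle. Deck: 112 (x) x 120 (y) x 36 mm, top 54 mm above the table when level; four round bores 60 mm apart in a square, 26 mm wide, 30 mm deep; three hold vials, one is empty.
- deck_hinge (a point): fixed point on the hinge axis, in the rack frame at x = 0, y = +78 mm, z = 30 mm. The axis lies along the rack's x.
- deck_handle (a point): middle of the deck's handle, a level round bar along the rack's x with a black sleeve 70 mm long, 13 mm thick, on two steel rods 44 mm either side of the middle; nothing under it. Deck level: 60 mm above the table at rack y = -132 mm (210 mm beside and 30 mm above the hinge axis); it moves on a circle about that axis. Being round, the bar can turn between the fingers.
- free_bore (a point): centre of the mouth of the empty bore (back, handle side), on the deck's top face, moves with the deck; axes as the rack's when the deck is level, z out of the bore. 26 mm wide, 2 mm chamfer, floor 30 mm below the mouth (24 mm above the table when level). Neighbouring vials stand 60 mm from it, towards -x and towards +y of the rack.
- pointer_tip (a point): tip of the deck's black pointer, which sweeps over the face of the scale as the deck tilts, 120 mm from the hinge axis; at the height of the hinge axis when the deck is level.
- index_tip (a point): tip of the red index on the scale, 118 mm from the hinge axis; shows the angle wanted. Pointer tip and index tip meet (2 mm apart) when the deck angle equals the index angle.
- angle_index (a joint): angle of the red index on the scale in rad, measured like the tilt angle of the deck (0 = level). Clamped; not to be moved.
- last_vial: amber glass vial with a white ribbed screw cap and a paper label, standing on the table: body 24 mm wide, cap 26 mm wide and 18 mm high, 95 mm tall in all, 40 to 80 g, foot rounded off by 3 mm. Origin: centre of its underside; z up along the vial.
- rack_vial_1: vial of the same kind already standing in the rack (hinge side, front); origin at the centre of its underside, on the bore's floor; it stands 65 mm out of the deck.
- rack_vial_2: vial of the same kind already standing in the rack (hinge side, back); origin at the centre of its underside, on the bore's floor; it stands 65 mm out of the deck.
- rack_vial_3: vial of the same kind already standing in the rack (handle side, front); origin at the centre of its underside, on the bore's floor; it stands 65 mm out of the deck.
- spray_bottle_green: white spray bottle with a dark green trigger head, 85 x 112 x 244 mm; a bystander, origin at the centre of its underside.
- culture_flask: glass culture flask with a white stopper, 87 mm wide, 197 mm tall; a bystander, origin at the centre of its underside.
- dish_stack: low stack of clear culture dishes, 96 mm across, 43 mm tall; a bystander, origin at the centre of its underside.
- film_roll: standing roll of clear sealing film, 58 mm wide, 52 mm tall; a bystander, origin at the centre of its underside.
- marker: black and white marker pen lying on the table, 138 mm long, 14 mm thick; a bystander, origin at the centre of its underside.
- tweezers: dark tweezers lying on the table, 126 mm long, 10 mm high; a bystander, origin at the centre of its underside.
- petri_dish: single covered culture dish, 93 mm across, 14 mm tall; a bystander, origin at the centre of its underside.
Mind the look-alikes: they are no part of the job. Leave any blue or yellow look-alike of the rack_vial_3 alone.

How it is judged:
By the outcome, as a careful person would: the job done as asked, in the order asked, and still so for the second after the job is handed in, while the arm keeps its last pose, push and grip.
It also fails if it takes over 58 s, if anything falls off the work surface, if the arm or the gripper's body presses on something with over 40 N, if the wrist force passes 120 N, or if a joint passes its speed limit or range.

## Robot

A 7-joint arm with a two-finger parallel gripper is mounted at the origin on a cart in front of the work surface, level with it; the furniture and walls round the work are solid. World frame = base frame: x ahead of the robot, y to its left, z up, the work surface at z = 0. Lengths are in m, angles in degrees, forces in N, time in s.
With the tool pointing down it reaches from about 0.425 to 0.95 m from the base axis. Payload 4.7 kg.
Tool frame: the origin (TCP) lies between the finger pads, 19 mm behind the fingertips; this is the grasp point; z points along the fingers, y is the line along which they close (so a half turn about z gives the same grasp; the last joint's range is limited). The gripper opens to 85 mm and grips with 20 to 120 N. Pads are 22 mm wide; open, the fingers measure 114 mm over their backs; the gripper's body (76 mm by 85 mm) begins 54 mm behind the grasp point. The pads swing forward as they close: fully open they stand 13 mm farther back than shut.
Start: joints at [61.484, 26.849, -2.785, 87.806, 1.381, 65.374, -4.715], TCP at [0.305, -0.602, 0.25] pointing down, gripper open.
Joint ranges: [-148.3, 148.3], [-19.14, 114.17], [-79.39, 73.82], [5.75, 140.21], [-59.74, 239.74], [12.07, 113.84], [-152.46, 152.46]. Speed limits (degrees/s): [147.25, 147.25, 180, 180, 180, 180, 180].

## Interface

Orientations are given as [roll, pitch, yaw] about the fixed x, y, z axes, in that order (R = Rz(yaw) Ry(pitch) Rx(roll)).
In Python, from station import sense, get_image, camera_model, order gives the robot as it stands. The module is installed in compiled form; this text tells all that it offers.
- The arm moves only by the tool step_arm, never from a script. Its argument "motion" is a list of rows, each an object with "offset": the shift along the tool's x, y, z as a fraction of full scale, a list of three; "dr": the turn, a rotation vector about the tool's x, y, z as a fraction of full scale, a list of three; "gripper": the opening, from -1 (shut) to 1 (fully open). A call has exactly 5 rows; each row is the pose to reach, as a shift and turn from the pose commanded when the call began, along the tool's axes at that moment; what a row does not reach only later rows make up. Full scale, the value 1, is 12 cm for a shift and 90 degrees for a turn. A row lasts 1/12 s, in which the tool goes at most 41.7 mm and 7.16 degrees, less where a joint would pass 70% of its speed; a pose out of reach is approached as far as the arm can. A call with a number of a shift or a turn outside -1 to 1 is refused whole. A call with a gripper value outside its range is refused whole. The fingers move at their own pace and stop on an object; "squeeze" is the grip in N (left out, the last holds). Time passes only in rows, so rows that repeat a pose let the fingers close, or fill a call up. It gives the time, the measured TCP pose, the force, the opening and the grip force at its end, in the units of the state.
- sense(): the state, without advancing time (a new reading comes with each control period).
- get_image(name): name is "scene" or "top" or "wrist"; returns (picture, depth): 400x640x3 uint8, red, green, blue; 400x640 float32, m along the optical axis (not along the pixel's ray), 0 where there is no reading.
- camera_model(name): a dict with "mtx" (3x3 intrinsics, pixels), "R" (3x3) and "t" (3): a world point X has camera coordinates R X + t; the wrist camera has in their place "tool_from_camera" (4x4, takes a point from camera to tool coordinates, whose origin is the TCP and whose axes are the flange's). Camera axes: x right, y down, z forward; pixel columns grow to the right and rows downward; lengths in m; the calibration is good to about 2 mm. A picture is of the moment at which its call begins: read the wrist's pose just before it. camera_model takes no time and is no camera call.
- order.finish_job(): hands the job in; it is judged then, once.
The state is a dict: "t": time; "joints": joint angles; "qvel": joint speeds; "tau": joint torques, N m; "ee_pos": TCP position; "orientation": TCP orientation; "ft_force": force on the tool from outside, world axes, zero at the start; "moment": the same for the moment, N m; "gripper_width": opening from 0.0 (shut) to 1.0 (fully open); "grasp_force": force on a finger pad.
Only numpy, scipy, OpenCV 4.12 (cv2) and the standard library are available. Lean on these libraries where they do the work, as an engineer would, in place of code of your own. Each camera call takes 0.05 s, during which the arm holds its last target. There are 200 camera calls.

## Working session

There is one attempt and no reset: what is moved stays moved. The work goes in short steps, Python scripts to look and compute and a tool call to move; the robot and the scene stay as the last step left them, time stands still between calls to the robot, and variables do not carry over. Pictures are saved under pics/ and viewed, at most 10 in all, crops included, and the job is handed in when it is done.

Besides the shell and the picture viewer there is one more tool, called after "Call:" as a command line: name --argument value ..., lists and objects as JSON in quotes. step_arm: Moves the arm, as the interface text tells. Its arguments: {"type":"object","properties":{"motion":{"type":"array","items":{"type":"object","properties":{"offset":{"type":"array","items":{"type":"number","minimum":-1,"maximum":1}},"dr":{"type":"array","items":{"type":"number","minimum":-1,"maximum":1}},"gripper":{"type":"number"}}}},"squeeze":{"type":"number"}},"required":["motion"]}

```bash
mkdir -p pics
cat > h.py <<'E'
import numpy as np, cv2
from scipy.spatial.transform import Rotation as Ro
from station import sense, get_image, camera_model, order
def world(name):
    s=sense(); im,d=get_image(name); m=camera_model(name)
    v,u=np.mgrid[0:400,0:640]; K=np.array(m['mtx'])
    c=np.stack([(u-K[0,2])/K[0,0]*d,(v-K[1,2])/K[1,1]*d,d],-1)
    if name=='wrist':
        T=np.array(m['tool_from_camera']); c=c@T[:3,:3].T+T[:3,3]
        W=c@tool(s).T+np.array(s['ee_pos'])
    else: W=(c-np.array(m['t']))@np.array(m['R'])
    W[d==0]=np.nan
    return im,W
def tool(s): return Ro.from_euler('xyz',s['orientation'],degrees=True).as_matrix()
def delta(s,p,R=None):
    "rows units: offset and dr to reach p (world), R"
    A=tool(s); o=A.T@(np.array(p)-s['ee_pos'])/.12
    r=Ro.from_matrix(A.T@(A if R is None else R)).as_rotvec(degrees=True)/90
    print('offset',o.round(4),'dr',r.round(4)); return o,r
def save(n,im): cv2.imwrite('pics/'+n+'.png',im[...,::-1])
E
python3 - <<'E'
from h import *
s=sense(); print({k:np.round(v,3) for k,v in s.items()})
for n in('scene','top'):
    im,W=world(n); save(n,im); np.savez(n,im=im,W=W)
E
```

```text
{'t': np.float64(0.0), 'joints': array([61.482, 26.898, -2.787, 87.876,  1.381, 65.374, -4.715]), 'qvel': array([ 0.014,  0.023,  0.043, -0.097,  0.011,  0.027,  0.059]), 'tau': array([-1.0000e-03, -5.1030e+01, -4.7000e-02, -2.3771e+01,  1.1000e-02,
        8.0000e-03,  0.0000e+00]), 'ee_pos': array([ 0.305, -0.602,  0.249]), 'orientation': array([-1.79887e+02,  3.00000e-03,  2.68670e+01]), 'ft_force': array([-0.283, -1.047,  0.176]), 'moment': array([ 0.036, -0.044, -0.069]), 'grasp_force': np.float64(0.0), 'gripper_width': np.float64(1.0)}
```

View pics/scene.png

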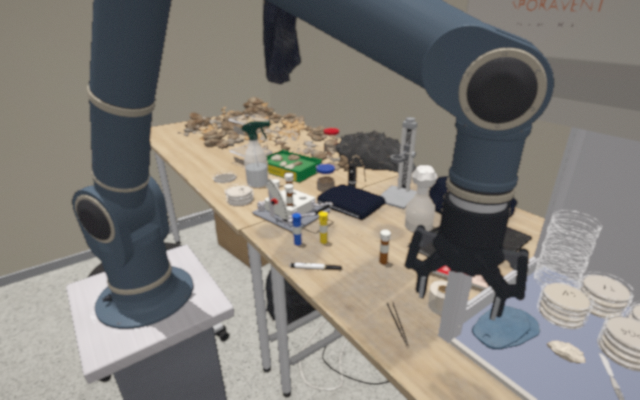

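View pics/top.png

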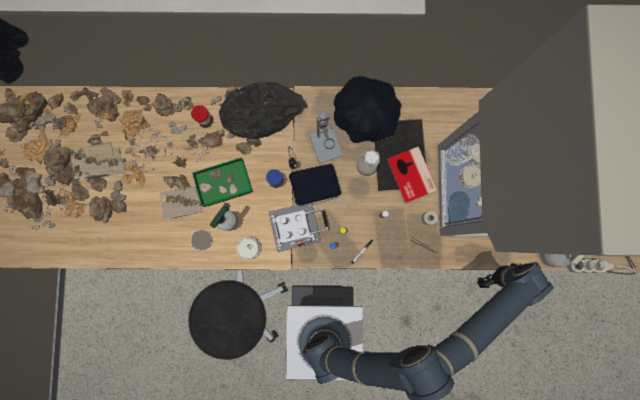

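Candidates for the last vial, by top-image pixel: white-capped amber vial (385,214; scene 384,246), yellow-capped (343,230) and blue-capped (335,246). The rack vials are around (296,225). I choose the one at (385,214) and check it in a close crop.

Run:
```python
from h import *
t=np.load('top.npz'); s=np.load('scene.npz')
a=cv2.resize(t['im'][190:270,255:405],(800,426),interpolation=cv2.INTER_CUBIC)
b=cv2.resize(s['im'][165:280,235:400][:, :],(800,558),interpolation=cv2.INTER_CUBIC)
save('crop',np.vstack([cv2.resize(a,(560,298)),cv2.resize(b,(560,300))]) )
W=t['W']
for u,v in [(385,214),(385,213),(384,214),(386,215),(343,230),(335,246)]: print(u,v,W[v,u].round(3))
# caps in rack: points height ~.119
R=W[200:255,262:335]; 
for lo,hi in((.11,.125),(.05,.07)):
    m=(R[...,2]>lo)&(R[...,2]<hi); n,l,st,c=cv2.connectedComponentsWithStats(m.astype(np.uint8))
    for i in range(1,n):
        if st[i,4]>5: print(lo,st[i],c[i]+[262,200],np.median(R[l==i],0).round(4),R[l==i].min(0).round(3),R[l==i].max(0).round(3))
print(np.round(camera_model('wrist')['tool_from_camera'],3))
```

```text
385 214 [ 0.533 -0.244  0.102]
385 213 [ 0.538 -0.246  0.09 ]
384 214 [ 0.533 -0.241  0.094]
386 215 [ 0.529 -0.249  0.092]
343 230 [ 0.466 -0.074  0.095]
335 246 [ 0.402 -0.041  0.095]
0.11 [18 17  7  6 31] [283.25806452 219.64516129] [0.5038 0.1686 0.1188] [0.495 0.157 0.112] [0.516 0.181 0.124]
0.11 [36 28  7  6 32] [301.15625 230.65625] [0.4604 0.0958 0.1196] [0.452 0.084 0.111] [0.472 0.108 0.124]
0.11 [22 32  6  6 31] [286.41935484 234.35483871] [0.4476 0.156  0.1162] [0.436 0.144 0.11 ] [0.456 0.164 0.123]
0.05 [51  8 16 24 87] [322.95402299 218.49425287] [0.5168 0.0034 0.0621] [ 0.463 -0.014  0.05 ] [0.559 0.049 0.07 ]
0.05 [ 15  10  34  33 517] [293.42359768 225.91102515] [0.4828 0.1285 0.0547] [0.416 0.061 0.05 ] [0.55  0.199 0.067]
[[ 0.    -0.963 -0.271  0.069]
 [ 1.     0.     0.001  0.   ]
 [-0.001 -0.271  0.963 -0.126]
 [ 0.     0.     0.     1.   ]]
```

View pics/crop.png

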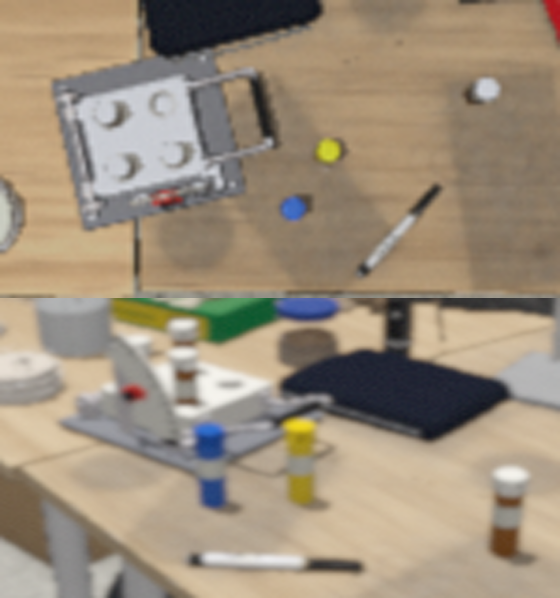

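The crop shows the white-capped amber vial on its own at the right: crop (485,90) in the top part and (508,510) in the scene part. The blue and yellow vials stand next to the handle. In the rack the three capped vials and the empty bore, crop (162,103), are clear. Moving over the amber vial at travel height.

Call:
step_arm --motion '[{"offset": [0.12, -0.15, 0], "dr": [0, 0, -0.066], "gripper": 1}, {"offset": [0.24, -0.3, 0], "dr": [0, 0, -0.133], "gripper": 1}, {"offset": [0.36, -0.45, 0], "dr": [0, 0, -0.2], "gripper": 1}, {"offset": [0.48, -0.6, 0], "dr": [0, 0, -0.267], "gripper": 1}, {"offset": [0.6, -0.74, 0], "dr": [0, 0, -0.333], "gripper": 1}]'

```text
t: 0.52
ee_pos: [0.329, -0.4889, 0.2495]
orientation: [-179.9, -0.0, 57.1]
ft_force: [0.4, -0.4, 0.8]
gripper_width: 0.999
grasp_force: 0.0
```

Call:
step_arm --motion '[{"offset": [0.166, -0.02, 0], "dr": [0, 0, 0], "gripper": 1}, {"offset": [0.333, -0.04, 0], "dr": [0, 0, 0], "gripper": 1}, {"offset": [0.5, -0.06, 0], "dr": [0, 0, 0], "gripper": 1}, {"offset": [0.667, -0.08, 0], "dr": [0, 0, 0], "gripper": 1}, {"offset": [0.833, -0.094, 0], "dr": [0, 0, 0], "gripper": 1}]'

```text
t: 0.93
ee_pos: [0.3744, -0.3994, 0.2497]
orientation: [-180.0, -0.0, 56.8]
ft_force: [-0.4, 0.0, -0.2]
gripper_width: 0.999
grasp_force: 0.0
```

Call:
step_arm --motion '[{"offset": [0.157, 0.027, 0], "dr": [0, 0, 0], "gripper": 1}, {"offset": [0.314, 0.055, 0], "dr": [0, 0, 0], "gripper": 1}, {"offset": [0.47, 0.082, 0], "dr": [0, 0, 0], "gripper": 1}, {"offset": [0.627, 0.11, 0], "dr": [0, 0, 0], "gripper": 1}, {"offset": [0.784, 0.137, 0], "dr": [0, 0, 0], "gripper": 1}]'

```text
t: 1.35
ee_pos: [0.4399, -0.33, 0.2497]
orientation: [-180.0, 0.0, 56.8]
ft_force: [0.5, -0.8, -1.0]
gripper_width: 1.0
grasp_force: 0.0
```

Call:
step_arm --motion '[{"offset": [0.2, 0.04, 0], "dr": [0, 0, 0], "gripper": 1}, {"offset": [0.4, 0.08, 0], "dr": [0, 0, 0], "gripper": 1}, {"offset": [0.6, 0.12, 0], "dr": [0, 0, 0], "gripper": 1}, {"offset": [0.69, 0.147, 0], "dr": [0, 0, 0], "gripper": 1}, {"offset": [0.69, 0.147, 0], "dr": [0, 0, 0], "gripper": 1}]'

```text
t: 1.77
ee_pos: [0.5015, -0.2685, 0.2498]
orientation: [-180.0, -0.1, 57.1]
ft_force: [0.9, -0.7, -0.1]
gripper_width: 1.004
grasp_force: 0.0
```

Run:
```python
from h import *
s=sense(); print(s['t'],s['ee_pos'],s['orientation'],s['joints'])
im,W=world('wrist'); save('w1',im)
m=(W[...,2]>.085)&(W[...,2]<.105)
n,l,st,c=cv2.connectedComponentsWithStats(m.astype(np.uint8))
for i in range(1,n):
    if st[i,4]>30: P=W[l==i]; print(st[i],c[i].round(),np.median(P,0).round(4),((P.min(0)+P.max(0))/2).round(4),P.max(0)-P.min(0))
```

```text
1.7667 [ 0.50150155 -0.26849586  0.24977915] [-1.79990181e+02 -8.47792924e-02  5.71297232e+01] [ 38.64176335  18.13666088 -18.41983517 101.81342705   6.35577909
  61.06460926 -14.87476734]
[  34    0   44   32 1053] [56. 14.] [ 0.4049 -0.0373  0.0961] [ 0.4037 -0.0346  0.0919] [0.02717817 0.02402    0.01374123]
[128   0  39  29 868] [147.  12.] [ 0.4669 -0.0762  0.0962] [ 0.4666 -0.0736  0.0919] [0.02665015 0.02335135 0.01372427]
[318 129  30  30 660] [332. 144.] [ 0.536  -0.2441  0.0967] [ 0.5359 -0.2446  0.092 ] [0.0253127  0.0259322  0.01374648]
```

View pics/w1.png

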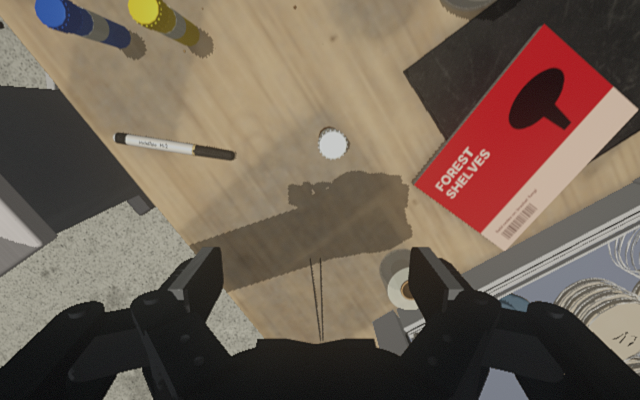

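The wrist picture shows the white cap of the amber vial at (332,144), alone. The blue vial is at (56,14) and the yellow at (147,12). The tweezers at (317,300) are behind the gripper. Descending on it.

Call:
step_arm --motion '[{"offset": [0.11, 0.044, 0], "dr": [0, 0, 0], "gripper": 1}, {"offset": [0.22, 0.088, 0.1], "dr": [0, 0, 0], "gripper": 0.6}, {"offset": [0.326, 0.131, 0.25], "dr": [0, 0, 0], "gripper": 0.6}, {"offset": [0.326, 0.131, 0.45], "dr": [0, 0, 0], "gripper": 0.6}, {"offset": [0.326, 0.131, 0.65], "dr": [0, 0, 0], "gripper": 0.6}]'

```text
t: 2.23
ee_pos: [0.5349, -0.2476, 0.1716]
orientation: [179.9, -0.0, 56.8]
ft_force: [-0.7, -0.1, -0.4]
gripper_width: 0.799
grasp_force: 0.0
```

Call:
step_arm --motion '[{"offset": [0, 0, 0.2], "dr": [0, 0, 0], "gripper": 0.6}, {"offset": [0, 0, 0.4], "dr": [0, 0, 0], "gripper": 0.6}, {"offset": [0, 0, 0.6], "dr": [0, 0, 0], "gripper": 0.6}, {"offset": [0, 0, 0.8], "dr": [0, 0, 0], "gripper": 0.6}, {"offset": [0, 0, 0.94], "dr": [0, 0, 0], "gripper": 0.6}]'

```text
t: 2.65
ee_pos: [0.5328, -0.2482, 0.0569]
orientation: [-179.9, 0.1, 56.7]
ft_force: [0.0, 0.1, 0.0]
gripper_width: 0.798
grasp_force: 0.0
```

Call:
step_arm --motion '[{"offset": [0, 0, 0], "dr": [0, 0, 0], "gripper": -0.2}, {"offset": [0, 0, 0], "dr": [0, 0, 0], "gripper": -0.5}, {"offset": [0, 0, 0], "dr": [0, 0, 0], "gripper": -0.8}, {"offset": [0, 0, 0], "dr": [0, 0, 0], "gripper": -1}, {"offset": [0, 0, 0], "dr": [0, 0, 0], "gripper": -1}]' --squeeze 30

```text
t: 3.07
ee_pos: [0.535, -0.2476, 0.0606]
orientation: [179.8, -0.0, 56.8]
ft_force: [-0.6, 0.4, -0.1]
gripper_width: 0.275
grasp_force: 29.3
```

Call:
step_arm --motion '[{"offset": [0, 0, 0], "dr": [0, 0, 0], "gripper": -1}, {"offset": [0, 0, 0], "dr": [0, 0, 0], "gripper": -1}, {"offset": [0, 0, 0], "dr": [0, 0, 0], "gripper": -1}, {"offset": [0, 0, 0], "dr": [0, 0, 0], "gripper": -1}, {"offset": [0, 0, 0], "dr": [0, 0, 0], "gripper": -1}]'

```text
t: 3.48
ee_pos: [0.5351, -0.2475, 0.0606]
orientation: [179.9, -0.0, 56.8]
ft_force: [-1.0, -0.4, 6.2]
gripper_width: 0.273
grasp_force: 29.9
```

Call:
step_arm --motion '[{"offset": [0, 0, -0.1], "dr": [0, 0, 0], "gripper": -1}, {"offset": [0, 0, -0.3], "dr": [0, 0, 0], "gripper": -1}, {"offset": [0, 0, -0.5], "dr": [0, 0, 0], "gripper": -1}, {"offset": [0, 0, -0.75], "dr": [0, 0, 0], "gripper": -1}, {"offset": [0, 0, -1], "dr": [0, 0, 0], "gripper": -1}]'

```text
t: 3.9
ee_pos: [0.5336, -0.2466, 0.1806]
orientation: [-179.9, 0.0, 56.8]
ft_force: [-0.0, 0.7, -0.7]
gripper_width: 0.275
grasp_force: 29.5
```

Call:
step_arm --motion '[{"offset": [0.1, -0.1, -0.2], "dr": [0, 0, 0], "gripper": -1}, {"offset": [0.25, -0.25, -0.4], "dr": [0, 0, 0], "gripper": -1}, {"offset": [0.4, -0.4, -0.5], "dr": [0, 0, 0], "gripper": -1}, {"offset": [0.55, -0.55, -0.58], "dr": [0, 0, 0], "gripper": -1}, {"offset": [0.7, -0.7, -0.58], "dr": [0, 0, 0], "gripper": -1}]'

```text
t: 4.32
ee_pos: [0.5105, -0.1295, 0.2518]
orientation: [179.7, -0.1, 56.8]
ft_force: [1.1, 0.2, -0.3]
gripper_width: 0.276
grasp_force: 29.5
```

Call:
step_arm --motion '[{"offset": [0.2, -0.2, 0], "dr": [0, 0, 0], "gripper": -1}, {"offset": [0.4, -0.4, 0], "dr": [0, 0, 0], "gripper": -1}, {"offset": [0.6, -0.6, 0], "dr": [0, 0, 0], "gripper": -1}, {"offset": [0.8, -0.8, 0], "dr": [0, 0, 0], "gripper": -1}, {"offset": [0.95, -0.94, 0], "dr": [0, 0, 0], "gripper": -1}]'

```text
t: 4.73
ee_pos: [0.4763, 0.0296, 0.2495]
orientation: [180.0, -0.0, 57.0]
ft_force: [-0.6, 0.6, -0.6]
gripper_width: 0.272
grasp_force: 29.5
```

Call:
step_arm --motion '[{"offset": [0, 0, 0], "dr": [0, 0, 0], "gripper": -1}, {"offset": [0, 0, 0], "dr": [0, 0, 0], "gripper": -1}, {"offset": [0, 0, 0], "dr": [0, 0, 0], "gripper": -1}, {"offset": [0, 0, 0], "dr": [0, 0, 0], "gripper": -1}, {"offset": [0, 0, 0], "dr": [0, 0, 0], "gripper": -1}]'

```text
t: 5.15
ee_pos: [0.478, 0.0251, 0.2488]
orientation: [180.0, 0.0, 56.7]
ft_force: [0.4, -0.3, -0.1]
gripper_width: 0.27
grasp_force: 29.5
```

Run:
```python
from h import *
s=sense(); print(s['t'],s['ee_pos'],s['orientation'],s['grasp_force'],s['gripper_width'])
im,W=world('wrist'); save('w2',im); np.savez('w2',im=im,W=W)
def comp(lo,hi):
  m=(W[...,2]>lo)&(W[...,2]<hi)
  n,l,st,c=cv2.connectedComponentsWithStats(m.astype(np.uint8))
  for i in range(1,n):
    if st[i,4]>100: P=W[l==i]; print(lo,st[i],c[i].round(),np.median(P,0).round(4),((P.min(0)+P.max(0))/2).round(4),(P.max(0)-P.min(0)).round(3))
comp(.112,.13); comp(.05,.062); comp(.02,.03); comp(.26,.31)
```

```text
5.15 [0.47796726 0.02506967 0.24879322] [1.79996872e+02 2.00717022e-02 5.66895861e+01] 29.542921703250613 0.2704229071002903
0.112 [ 218    0   37   35 1019] [236.  15.] [0.504  0.1682 0.1205] [0.505  0.1696 0.1176] [0.026 0.025 0.011]
0.112 [ 170   58   37   37 1021] [187.  76.] [0.4479 0.1551 0.1205] [0.4471 0.1563 0.1175] [0.026 0.026 0.011]
0.112 [231 114  34  34 844] [247. 130.] [0.462  0.098  0.1206] [0.4612 0.098  0.1176] [0.026 0.026 0.011]
0.112 [157 119  69  57 808] [188. 144.] [0.4168 0.118  0.1228] [0.4145 0.1112 0.121 ] [0.019 0.064 0.018]
0.05 [  185     0   157   166 11081] [263.  80.] [0.486  0.1329 0.0557] [0.4849 0.1298 0.056 ] [0.133 0.134 0.012]
0.05 [ 395    0   81  121 3558] [430.  54.] [0.6343 0.0635 0.0506] [0.6366 0.0605 0.0516] [0.071 0.115 0.003]
0.05 [ 469    7   75  124 2772] [509.  74.] [0.6902 0.0054 0.0506] [0.6911 0.0071 0.0515] [0.061 0.102 0.003]
0.05 [359 117  25  25 206] [370. 128.] [0.5519 0.0369 0.0563] [0.5527 0.0367 0.056 ] [0.012 0.029 0.012]
0.05 [226 150  35  31 136] [244. 164.] [0.4251 0.0763 0.0562] [0.4247 0.0768 0.056 ] [0.011 0.042 0.0
[... 384 characters left out ...]
 [0.3833 0.281  0.025 ] [0.051 0.016 0.01 ]
0.02 [290  69  25  25 492] [301.  81.] [0.5194 0.1134 0.0258] [0.5192 0.1133 0.027 ] [0.026 0.024 0.006]
0.02 [241 149  24  21 166] [252. 159.] [0.428  0.0759 0.0256] [0.4276 0.075  0.0249] [0.012 0.029 0.01 ]
0.02 [567 151  54  70 503] [582. 180.] [ 0.7228 -0.1443  0.025 ] [ 0.7412 -0.1653  0.025 ] [0.07  0.064 0.01 ]
0.02 [ 541  248   99  139 6980] [605. 328.] [ 0.6847 -0.359   0.0213] [ 0.6823 -0.3719  0.022 ] [0.154 0.194 0.004]
0.02 [  0 326  79  29 743] [ 42. 337.] [0.0588 0.0393 0.0243] [0.0407 0.0351 0.025 ] [0.07  0.075 0.01 ]
0.26 [   81   249   468   151 30430] [315. 322.] [0.483  0.0323 0.291 ] [0.4838 0.0289 0.285 ] [0.099 0.075 0.05 ]
```

View pics/w2.png

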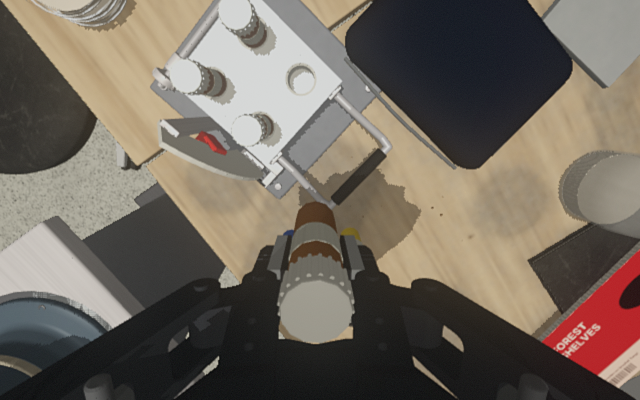

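The picture shows the empty bore at (301,79), the three racked vials at (236,15), (187,76) and (247,130), the handle sleeve at (358,177) and the red index at (210,140). The held vial hangs at (316,310). Next I refine the bore mouth, the held cap, the handle and the hinge angles.

Run:
```python
from h import *
d=np.load('w2.npz'); im,W=d['im'],d['W']; hsv=cv2.cvtColor(im,cv2.COLOR_RGB2HSV)
s=sense(); A=tool(s); p=np.array(s['ee_pos'])
# bore rim: non-deck region within deck top
m=camera_model('wrist'); K=np.array(m['mtx']); T=np.array(m['tool_from_camera'])
v,u=np.mgrid[0:400,0:640]; ray=np.stack([(u-K[0,2])/K[0,0],(v-K[1,2])/K[1,1],np.ones(u.shape)],-1)@T[:3,:3].T@A.T; o=A@T[:3,3]+p
top=np.nanmedian(W[95:105,280:290,2]); print('decktop z',top)
hole=((W[...,2]<top-.003)).astype(np.uint8); hole[:, :280]=0; hole[:,325:]=0; hole[:60]=0; hole[103:]=0
n,l,st,c=cv2.connectedComponentsWithStats(hole); i=1+st[1:,4].argmax(); print(st[i],c[i])
X=o+ray*((top-o[2])/ray[...,2])[...,None]; P=X[l==i]; print('mouth c',P.mean(0),(P.min(0)+P.max(0))/2,P.max(0)-P.min(0), 'equiv dia',)
# held cap
L=(W-p)@A  # tool coords
cap=(hsv[...,1]<60)&(hsv[...,2]>120)&(abs(L[...,0])<.03)&(abs(L[...,1])<.03)&(L[...,2]<0)&(L[...,2]>-.05)
zt=np.percentile(L[...,2][cap],5); q=cap&(abs(L[...,2]-zt)<.003); Q=L[q]; print('cap top tool z',zt,q.sum(),'c',(Q.min(0)+Q.max(0))/2,np.ptp(Q,0))
amb=(hsv[...,1]>120)&(hsv[...,0]<20)&(abs(L[...,0])<.04)&(abs(L[...,1])<.03)&(L[...,2]>-.02)&(L[...,2]<.08); Q=L[amb]
for a in np.arange(-.02,.08,.01):
    k=(Q[:,2]>a)&(Q[:,2]<a+.01)
    if k.sum()>20: print('amber z',a.round(2),k.sum(),'y mid',(Q[k,1].min()+Q[k,1].max())/2,np.ptp(Q[k,1]),'xmax',Q[k,0].max())
# handle sleeve: dark, z>.05 near px
h=(hsv[...,2]<60)&(W[...,2]>.045)&(W[...,2]<.075)&(abs(W[...,0]-.515)<.06)&(abs(W[...,1])<.05); H=W[h]
print('handle',h.sum(),H.mean(0),(H.min(0)+H.max(0))/2,H[:,2].max()); 
e=np.linalg.svd(H[:,:2]-H[:,:2].mean(0),full_matrices=False)[2][0]; print('bar angle',np.degrees(np.arctan2(e[1],e[0])))
R=(hsv[...,1]>150)&((hsv[...,0]<8)|(hsv[...,0]>172))&(u<260); print('red',R.sum(),np.nanmin(W[R],0),np.nanmax(W[R],0),np.nanmedian(W[R],0))
```

```text
decktop z 0.0558198472307731
[288  66  27  29 603] [300.64013267  79.52072968]
mouth c [0.51923302 0.11240489 0.05581985] [0.51921733 0.1122792  0.05581985] [2.56248233e-02 2.56599342e-02 1.11022302e-16] equiv dia
cap top tool z -0.03707709172104403 3585 c [ 0.00413788  0.0006603  -0.03599364] [0.02568874 0.02494207 0.00377347]
amber z -0.02 261 y mid 0.001017911069211356 0.02095783526103983 xmax 0.015742584639778998
amber z -0.01 293 y mid 0.0007753793725312451 0.02345318012087026 xmax 0.015520891945433211
amber z 0.02 204 y mid 0.0007623629770466996 0.021371917685022657 xmax 0.015237761148222341
amber z 0.03 216 y mid 0.00022107323548501128 0.021645758443875666 xmax 0.015266731153776686
amber z 0.04 180 y mid 0.00022277775746834018 0.021197718054255278 xmax 0.015242570408849977
amber z 0.05 73 y mid 0.0005374223788880972 0.019232114730947224 xmax 0.015011952595740237
handle 613 [0.51027763 0.00279399 0.06676608] [0.51505147 0.00329606 0.06603091] 0.07002718432113528
bar angle -165.86204137079886
red 155 [0.41042764 0.09529756 0.07853932] [0.42433529 0.12276801 0.09198252] [0.419308   0.11122595 0.08471027]
```

Call:
step_arm --motion '[{"offset": [0.19, -0.029, 0], "dr": [0, 0, 0], "gripper": -1}, {"offset": [0.38, -0.058, 0], "dr": [0, 0, 0], "gripper": -1}, {"offset": [0.57, -0.087, 0], "dr": [0, 0, 0], "gripper": -1}, {"offset": [0.764, -0.116, 0.15], "dr": [0, 0, 0], "gripper": -1}, {"offset": [0.764, -0.116, 0.3], "dr": [0, 0, 0], "gripper": -1}]'

```text
t: 5.62
ee_pos: [0.5187, 0.1154, 0.2136]
orientation: [179.9, -0.4, 57.1]
ft_force: [0.4, 0.5, -0.2]
gripper_width: 0.276
grasp_force: 29.5
```

Call:
step_arm --motion '[{"offset": [0, 0, 0.2], "dr": [0, 0, 0], "gripper": -1}, {"offset": [0, 0, 0.4], "dr": [0, 0, 0], "gripper": -1}, {"offset": [0, 0, 0.6], "dr": [0, 0, 0], "gripper": -1}, {"offset": [0, 0, 0.7], "dr": [0, 0, 0], "gripper": -1}, {"offset": [0, 0, 0.7], "dr": [0, 0, 0], "gripper": -1}]'

```text
t: 6.03
ee_pos: [0.5147, 0.1095, 0.1261]
orientation: [-179.8, 0.2, 56.8]
ft_force: [-0.1, -0.8, -1.1]
gripper_width: 0.278
grasp_force: 29.5
```

Run:
```python
from h import *
s=sense(); print(s['t'],s['ee_pos'],s['orientation'],s['ft_force'],s['joints'])
delta(s,[.5167,.1094,.120])
im,W=world('wrist'); save('w3',im); np.savez('w3',im=im,W=W)
s=sense(); print(s['ee_pos'],s['orientation'])
```

```text
6.0333 [0.51471858 0.10950288 0.12610986] [-179.76206326    0.2445999    56.77401344] [-0.08389086 -0.76345121 -1.06095869] [  5.41023405  24.35117153 -27.62260547 113.54821292  15.35258067
  45.98607738 -64.17137   ]
offset [0.0085 0.0145 0.0508] dr [0. 0. 0.]
[0.51590447 0.11011368 0.12788486] [-1.79889554e+02  1.04061706e-01  5.67838621e+01]
```

View pics/w3.png

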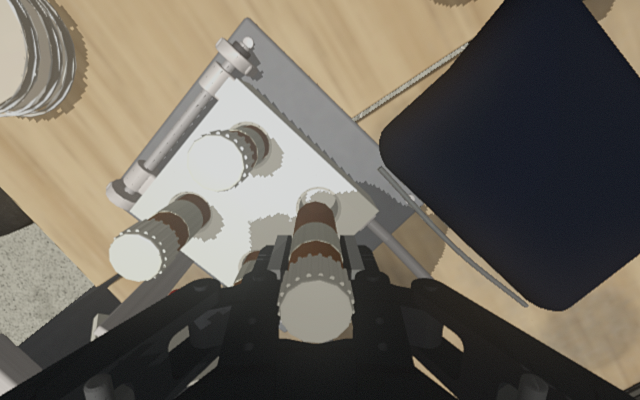

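The vial hangs right over the bore, whose far rim shows at (320,200), and both neighbours are clear. Lowering gently, watching the force.

Call:
step_arm --motion '[{"offset": [0, 0.009, 0.03], "dr": [0, 0, 0], "gripper": -1}, {"offset": [0, 0.009, 0.07], "dr": [0, 0, 0], "gripper": -1}, {"offset": [0, 0.009, 0.11], "dr": [0, 0, 0], "gripper": -1}, {"offset": [0, 0.009, 0.14], "dr": [0, 0, 0], "gripper": -1}, {"offset": [0, 0.009, 0.16], "dr": [0, 0, 0], "gripper": -1}]'

```text
t: 6.5
ee_pos: [0.5173, 0.1101, 0.1095]
orientation: [180.0, -0.0, 56.8]
ft_force: [-0.0, 0.7, -1.0]
gripper_width: 0.273
grasp_force: 29.5
```

```bash
python3 -c "
from h import *
s=sense(); print(s['ee_pos'],s['ft_force'],s['moment'],s['orientation'])"
```

```text
[0.51727488 0.11008578 0.1095229 ] [-0.03165935  0.68706358 -1.02680055] [-0.00814156 -0.02250014  0.00895287] [ 1.79979715e+02 -3.32422092e-03  5.68276946e+01]
```

Call:
step_arm --motion '[{"offset": [0, 0, 0.03], "dr": [0, 0, 0], "gripper": -1}, {"offset": [0, 0, 0.06], "dr": [0, 0, 0], "gripper": -1}, {"offset": [0, 0, 0.09], "dr": [0, 0, 0], "gripper": -1}, {"offset": [0, 0, 0.11], "dr": [0, 0, 0], "gripper": -1}, {"offset": [0, 0, 0.12], "dr": [0, 0, 0], "gripper": -1}]'

```text
t: 6.92
ee_pos: [0.5171, 0.1101, 0.0947]
orientation: [-180.0, 0.0, 56.8]
ft_force: [-0.0, -1.0, -0.9]
gripper_width: 0.272
grasp_force: 29.5
```

Call:
step_arm --motion '[{"offset": [0, 0, 0.02], "dr": [0, 0, 0], "gripper": -1}, {"offset": [0, 0, 0.04], "dr": [0, 0, 0], "gripper": -1}, {"offset": [0, 0, 0.06], "dr": [0, 0, 0], "gripper": -1}, {"offset": [0, 0, 0.075], "dr": [0, 0, 0], "gripper": -1}, {"offset": [0, 0, 0.085], "dr": [0, 0, 0], "gripper": -1}]'

```text
t: 7.33
ee_pos: [0.5172, 0.1101, 0.0847]
orientation: [-180.0, 0.0, 56.8]
ft_force: [-0.5, 0.2, 0.3]
gripper_width: 0.272
grasp_force: 29.5
```

Call:
step_arm --motion '[{"offset": [0, 0, 0.007], "dr": [0, 0, 0], "gripper": -1}, {"offset": [0, 0, 0.014], "dr": [0, 0, 0], "gripper": -1}, {"offset": [0, 0, 0.014], "dr": [0, 0, 0], "gripper": -1}, {"offset": [0, 0, 0.014], "dr": [0, 0, 0], "gripper": -0.3}, {"offset": [0, 0, 0.014], "dr": [0, 0, 0], "gripper": 0.1}]'

```text
t: 7.75
ee_pos: [0.5174, 0.1102, 0.0835]
orientation: [180.0, -0.0, 56.8]
ft_force: [-0.3, -0.6, -0.2]
gripper_width: 0.478
grasp_force: 0.0
```

Call:
step_arm --motion '[{"offset": [0, 0, 0], "dr": [0, 0, 0], "gripper": 0.1}, {"offset": [0, 0, 0], "dr": [0, 0, 0], "gripper": 0.1}, {"offset": [0, 0, 0], "dr": [0, 0, 0], "gripper": 0.1}, {"offset": [0, 0, -0.1], "dr": [0, 0, 0], "gripper": 0.1}, {"offset": [0, 0, -0.2], "dr": [0, 0, 0], "gripper": 0.1}]'

```text
t: 8.17
ee_pos: [0.5168, 0.1101, 0.1077]
orientation: [-179.9, 0.1, 56.8]
ft_force: [-1.6, 0.1, 0.7]
gripper_width: 0.55
grasp_force: 0.0
```

Call:
step_arm --motion '[{"offset": [0, 0, -0.2], "dr": [0, 0, 0], "gripper": 0.1}, {"offset": [0, 0, -0.4], "dr": [0, 0, 0], "gripper": 0.1}, {"offset": [0, 0, -0.6], "dr": [0, 0, 0], "gripper": 0.1}, {"offset": [0, 0, -0.8], "dr": [0, 0, 0], "gripper": 0.1}, {"offset": [0, 0, -0.95], "dr": [0, 0, 0], "gripper": 0.1}]'

```text
t: 8.58
ee_pos: [0.5179, 0.1107, 0.225]
orientation: [179.8, -0.2, 56.9]
ft_force: [0.9, -0.7, 0.7]
gripper_width: 0.552
grasp_force: 0.0
```

Call:
step_arm --motion '[{"offset": [-0.15, 0.09, 0], "dr": [0, 0, 0.075], "gripper": 0.1}, {"offset": [-0.31, 0.185, 0], "dr": [0, 0, 0.15], "gripper": 0.1}, {"offset": [-0.46, 0.28, 0], "dr": [0, 0, 0.225], "gripper": 0.1}, {"offset": [-0.62, 0.37, 0], "dr": [0, 0, 0.3], "gripper": 0.1}, {"offset": [-0.772, 0.464, 0], "dr": [0, 0, 0.375], "gripper": 0.1}]'

```text
t: 9.0
ee_pos: [0.5131, 0.0013, 0.223]
orientation: [180.0, -0.1, 22.8]
ft_force: [0.3, 0.3, -0.1]
gripper_width: 0.549
grasp_force: 0.0
```

Call:
step_arm --motion '[{"offset": [0, 0, 0], "dr": [0, 0, 0.06], "gripper": 0.1}, {"offset": [0, 0, 0], "dr": [0, 0, 0.108], "gripper": 0.1}, {"offset": [0, 0, 0], "dr": [0, 0, 0.108], "gripper": 0.1}, {"offset": [0, 0, 0], "dr": [0, 0, 0.108], "gripper": 0.1}, {"offset": [0, 0, 0], "dr": [0, 0, 0.108], "gripper": 0.1}]'

```text
t: 9.42
ee_pos: [0.5133, 0.0026, 0.2221]
orientation: [180.0, -0.1, 13.5]
ft_force: [0.1, -0.2, 0.7]
gripper_width: 0.55
grasp_force: 0.0
```

Run:
```python
from h import *
s=sense(); print(s['t'],s['ee_pos'],s['orientation'],s['joints'])
im,W=world('wrist'); save('w4',im); np.savez('w4',im=im,W=W)
m=(W[...,2]>.112)&(W[...,2]<.13)
n,l,st,c=cv2.connectedComponentsWithStats(m.astype(np.uint8))
for i in range(1,n):
    if st[i,4]>100: P=W[l==i]; print(st[i],c[i].round(),((P.min(0)+P.max(0))/2).round(4),P.max(0).round(4),np.ptp(P,0).round(3))
hsv=cv2.cvtColor(im,cv2.COLOR_RGB2HSV)
h=(hsv[...,2]<60)&(W[...,2]>.045)&(W[...,2]<.075)&(abs(W[...,0]-.515)<.06)&(abs(W[...,1])<.05); H=W[h]
print('handle',h.sum(),H.mean(0),(H.min(0)+H.max(0))/2,H.max(0)-H.min(0))
e=np.linalg.svd(H[:,:2]-H[:,:2].mean(0),full_matrices=False)[2][0]; print('bar angle',np.degrees(np.arctan2(e[1],e[0])))
```

```text
9.4167 [0.51329949 0.00261503 0.22207556] [ 1.79992258e+02 -6.56274543e-02  1.35002539e+01] [ 11.85685688  14.70272355 -19.95333173 110.58940997   6.02373778
  55.63706538 -87.3949529 ]
[  72  144   42   37 1150] [ 92. 162.] [0.5047 0.1706 0.1175] [0.5179 0.1843 0.1229] [0.026 0.027 0.011]
[ 154  144   40   36 1051] [173. 161.] [0.5194 0.1122 0.1174] [0.5325 0.1255 0.1226] [0.026 0.027 0.01 ]
[ 89 220  38  34 966] [107. 237.] [0.4465 0.1555 0.1175] [0.4597 0.168  0.1229] [0.026 0.025 0.011]
[165 220  36  33 898] [183. 236.] [0.4615 0.0981 0.1173] [0.4746 0.1115 0.1225] [0.026 0.027 0.01 ]
[117 273  84  19 766] [151. 283.] [0.4167 0.1101 0.121 ] [0.424  0.1402 0.13  ] [0.015 0.06  0.018]
handle 899 [0.51738446 0.00307234 0.06706185] [0.51592926 0.00297222 0.06619758] [0.06825858 0.02614183 0.00780313]
bar angle -166.0330477040194
```

View pics/w4.png

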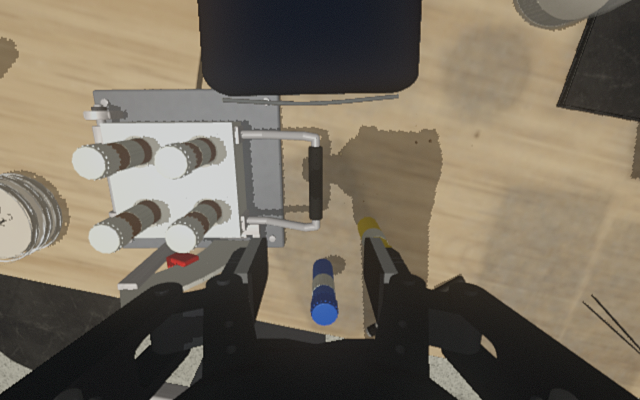

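The picture shows all four caps in the deck at (92,162), (173,161), (107,237) and (183,236), at the same height, so the new vial is fully down. The handle sleeve is at (315,185), clear of the blue and yellow vials. Lowering onto the handle.

Call:
step_arm --motion '[{"offset": [0.024, 0.002, 0.1], "dr": [0, 0, -0.006], "gripper": 0.1}, {"offset": [0.024, 0.002, 0.25], "dr": [0, 0, -0.006], "gripper": 0.1}, {"offset": [0.024, 0.002, 0.4], "dr": [0, 0, -0.006], "gripper": 0.1}, {"offset": [0.024, 0.002, 0.55], "dr": [0, 0, -0.006], "gripper": 0.1}, {"offset": [0.024, 0.002, 0.7], "dr": [0, 0, -0.006], "gripper": 0.1}]'

```text
t: 9.88
ee_pos: [0.5158, 0.0028, 0.1357]
orientation: [-180.0, 0.0, 14.0]
ft_force: [-0.3, -0.2, -0.2]
gripper_width: 0.556
grasp_force: 0.0
```

Call:
step_arm --motion '[{"offset": [0, 0, 0.15], "dr": [0, 0, 0], "gripper": 0.1}, {"offset": [0, 0, 0.3], "dr": [0, 0, 0], "gripper": 0.1}, {"offset": [0, 0, 0.45], "dr": [0, 0, 0], "gripper": 0.1}, {"offset": [0, 0, 0.6], "dr": [0, 0, 0], "gripper": 0.1}, {"offset": [0, 0, 0.65], "dr": [0, 0, 0], "gripper": 0.1}]'

```text
t: 10.3
ee_pos: [0.5142, 0.0027, 0.0563]
orientation: [-179.9, 0.3, 14.0]
ft_force: [0.4, 0.3, 0.2]
gripper_width: 0.553
grasp_force: 0.0
```

Call:
step_arm --motion '[{"offset": [0, 0, 0], "dr": [0, 0, 0], "gripper": 0.1}, {"offset": [0, 0, 0], "dr": [0, 0, 0], "gripper": 0.1}, {"offset": [0, 0, 0], "dr": [0, 0, 0], "gripper": -0.3}, {"offset": [0, 0, 0], "dr": [0, 0, 0], "gripper": -0.5}, {"offset": [0, 0, 0], "dr": [0, 0, 0], "gripper": -0.6}]' --squeeze 20

```text
t: 10.72
ee_pos: [0.5167, 0.0026, 0.0603]
orientation: [180.0, -0.1, 13.9]
ft_force: [-0.6, 0.1, -0.3]
gripper_width: 0.199
grasp_force: 0.0
```

Call:
step_arm --motion '[{"offset": [0, 0, 0], "dr": [0, 0, 0], "gripper": -0.7}, {"offset": [0, 0, 0], "dr": [0, 0, 0], "gripper": -0.8}, {"offset": [0, 0, 0], "dr": [0, 0, 0], "gripper": -1}, {"offset": [0, 0, 0], "dr": [0, 0, 0], "gripper": -1}, {"offset": [0, 0, 0], "dr": [0, 0, 0], "gripper": -1}]'

```text
t: 11.13
ee_pos: [0.5164, 0.0034, 0.0601]
orientation: [-180.0, -0.1, 13.9]
ft_force: [-1.0, 2.8, 5.3]
gripper_width: 0.142
grasp_force: 19.7
```

Run:
```python
from h import *
s=sense(); print({k:np.round(v,4) for k,v in s.items() if k!='tau'})
# index angle from stored views: rack yaw 14.1, handle at rack (0,-.132)
y=np.radians(14.1); Rz=np.array([[np.cos(y),-np.sin(y)],[np.sin(y),np.cos(y)]])
H=np.array([.516,.003]); O=H-Rz@[0,-.132]; print('rack O',O)
Z={}
for n in('w1','w2','w3','w4','top','scene'):
    try: d=np.load(n+'.npz')
    except Exception: continue
    im,W=d['im'],d['W']; hsv=cv2.cvtColor(im,cv2.COLOR_RGB2HSV)
    P=W.copy(); P[...,:2]=(W[...,:2]-O)@Rz
    R=(hsv[...,1]>140)&((hsv[...,0]<8)|(hsv[...,0]>172))&(abs(P[...,0]+.072)<.03)&(abs(P[...,1])<.1)&(P[...,2]<.16)&(P[...,2]>.02)
    Q=P[R]
    if len(Q): 
        r=np.hypot(Q[:,1]-.078,Q[:,2]-.030); a=np.degrees(np.arctan2(Q[:,2]-.030,.078-Q[:,1]))
        print(n,len(Q),'r',np.percentile(r,[2,50,98]).round(4),'ang',np.percentile(a,[5,25,50,75,95]).round(1),'inner ang',np.median(a[r<np.percentile(r,25)]).round(2))
        print(np.median(Q,0))
```

```text
{'t': np.float64(11.1333), 'joints': array([  8.1979,  27.8978, -16.6618, 117.9122,  13.1898,  35.8453,
       -93.426 ]), 'qvel': array([ 0.1602,  0.0199, -0.0427, -0.0068, -0.0553,  0.0921, -0.0655]), 'ee_pos': array([0.5164, 0.0034, 0.0601]), 'orientation': array([-1.799785e+02, -7.530000e-02,  1.393860e+01]), 'ft_force': array([-0.9827,  2.8453,  5.3232]), 'moment': array([0.6483, 0.334 , 0.0035]), 'grasp_force': np.float64(19.6696), 'gripper_width': np.float64(0.1421)}
rack O [0.48384282 0.13102311]
w2 182 r [0.0856 0.0992 0.1094] ang [28.3 33.5 34.5 35.2 35.6] inner ang 35.36
[-0.06779014 -0.0034923   0.08425571]
w3 6 r [0.084  0.0842 0.0853] ang [34.3 34.6 35.1 35.2 35.3] inner ang 34.34
[-0.06701926  0.00868342  0.07851729]
w4 282 r [0.0859 0.0999 0.1095] ang [26.6 29.5 33.  34.7 35.5] inner ang 35.11
[-0.06667421 -0.00671448  0.08262942]
top 8 r [0.0865 0.1018 0.1112] ang [26.  31.  32.  32.5 34.6] inner ang 32.19
[-0.07807393 -0.00900207  0.08019643]
scene 14 r [0.097  0.1048 0.1141] ang [26.5 28.  29.4 30.8 32.1] inner ang 31.3
[-0.07969186 -0.01260385  0.08124111]
```

The handle is held: pads at 12 mm, 20 N. Raising slowly along the circle about the hinge, 4° per call, with the tool kept vertical.

Call:
step_arm --motion '[{"offset": [0, -0.002, -0.012], "dr": [0, 0, 0], "gripper": -1}, {"offset": [0, -0.006, -0.035], "dr": [0, 0, 0], "gripper": -1}, {"offset": [0, -0.011, -0.063], "dr": [0, 0, 0], "gripper": -1}, {"offset": [0, -0.016, -0.092], "dr": [0, 0, 0], "gripper": -1}, {"offset": [0, -0.022, -0.121], "dr": [0, 0, 0], "gripper": -1}]' --squeeze 30

```text
t: 11.55
ee_pos: [0.5158, 0.0057, 0.0741]
orientation: [-180.0, -0.1, 13.9]
ft_force: [2.4, 4.2, -4.1]
gripper_width: 0.137
grasp_force: 29.1
```

Call:
step_arm --motion '[{"offset": [0, -0.006, -0.024], "dr": [0, 0, 0], "gripper": -1}, {"offset": [0, -0.012, -0.048], "dr": [0, 0, 0], "gripper": -1}, {"offset": [0, -0.018, -0.072], "dr": [0, 0, 0], "gripper": -1}, {"offset": [0, -0.024, -0.096], "dr": [0, 0, 0], "gripper": -1}, {"offset": [0, -0.03, -0.12], "dr": [0, 0, 0], "gripper": -1}]'

```text
t: 11.97
ee_pos: [0.5149, 0.0091, 0.0886]
orientation: [-180.0, -0.1, 13.9]
ft_force: [2.6, 4.7, -4.7]
gripper_width: 0.139
grasp_force: 29.2
```

Call:
step_arm --motion '[{"offset": [0, -0.008, -0.023], "dr": [0, 0, 0], "gripper": -1}, {"offset": [0, -0.015, -0.047], "dr": [0, 0, 0], "gripper": -1}, {"offset": [0, -0.023, -0.07], "dr": [0, 0, 0], "gripper": -1}, {"offset": [0, -0.03, -0.094], "dr": [0, 0, 0], "gripper": -1}, {"offset": [0, -0.038, -0.117], "dr": [0, 0, 0], "gripper": -1}]'

```text
t: 12.38
ee_pos: [0.5139, 0.0133, 0.1027]
orientation: [-180.0, -0.1, 13.9]
ft_force: [3.4, 4.1, -4.9]
gripper_width: 0.136
grasp_force: 29.1
```

Call:
step_arm --motion '[{"offset": [0, -0.009, -0.023], "dr": [0, 0, 0], "gripper": -1}, {"offset": [0, -0.018, -0.046], "dr": [0, 0, 0], "gripper": -1}, {"offset": [0, -0.028, -0.069], "dr": [0, 0, 0], "gripper": -1}, {"offset": [0, -0.037, -0.091], "dr": [0, 0, 0], "gripper": -1}, {"offset": [0, -0.046, -0.114], "dr": [0, 0, 0], "gripper": -1}]'

```text
t: 12.8
ee_pos: [0.5126, 0.0184, 0.1164]
orientation: [180.0, -0.1, 13.9]
ft_force: [3.6, 3.9, -3.9]
gripper_width: 0.135
grasp_force: 29.2
```

Call:
step_arm --motion '[{"offset": [0, -0.011, -0.022], "dr": [0, 0, 0], "gripper": -1}, {"offset": [0, -0.022, -0.044], "dr": [0, 0, 0], "gripper": -1}, {"offset": [0, -0.033, -0.066], "dr": [0, 0, 0], "gripper": -1}, {"offset": [0, -0.043, -0.089], "dr": [0, 0, 0], "gripper": -1}, {"offset": [0, -0.054, -0.111], "dr": [0, 0, 0], "gripper": -1}]'

```text
t: 13.22
ee_pos: [0.5111, 0.0245, 0.1298]
orientation: [180.0, -0.1, 13.9]
ft_force: [5.3, 2.5, -3.3]
gripper_width: 0.141
grasp_force: 29.2
```

Run:
```python
from h import *
s=sense(); print(s['t'],s['ee_pos'],s['orientation'],s['ft_force'],s['gripper_width'])
im,W=world('wrist'); np.savez('w5',im=im,W=W)
i2,W2=world('scene'); np.savez('s5',im=i2,W=W2)
c=cv2.resize(i2[165:235,235:335],(760,532),interpolation=cv2.INTER_CUBIC)
save('s5',c); save('w5',im)
```

```text
13.2167 [0.51112177 0.02446038 0.12976454] [ 1.79964785e+02 -7.51381159e-02  1.38826972e+01] [ 5.27849409  2.53912666 -3.33283936] 0.1409825627566458
```

View pics/w5.png

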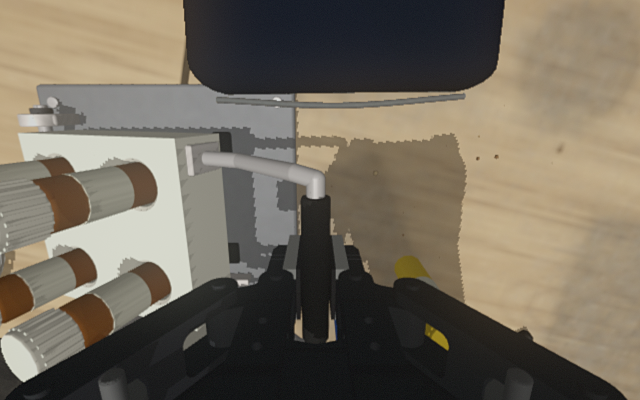

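View pics/s5.png

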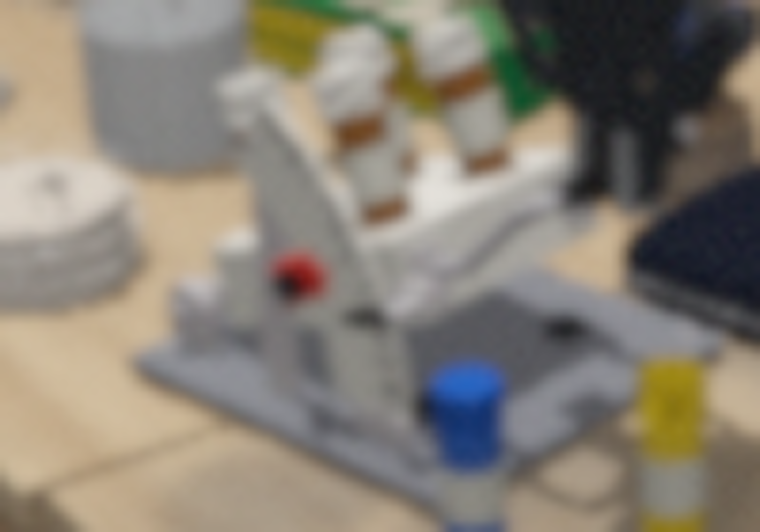

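The wrist view shows the handle held at (315,270), with all four vials seated in the tilted deck. The scene crop shows the black pointer at (365,315), below the red index at (300,275). Next I estimate the index angle numerically from its outline and check the deck angle from its plane.

```bash
cat >> h.py <<'E'
YAW=np.radians(14.0); Rz=np.array([[np.cos(YAW),-np.sin(YAW)],[np.sin(YAW),np.cos(YAW)]])
H0=np.array([.5164,.0034]); O=H0-Rz@[0,-.132]
def rack(W): P=np.array(W,float).copy(); P[...,:2]=(P[...,:2]-O)@Rz; return P
def unrack(P): W=np.array(P,float).copy(); W[...,:2]=W[...,:2]@Rz.T+O; return W
def proj(name,W):
    m=camera_model(name); c=np.array(m['R'])@np.asarray(W).T+np.array(m['t'])[:,None]; q=np.array(m['mtx'])@c; return (q[:2]/q[2]).T
def tcp_angle(s):
    p=rack(s['ee_pos']); return np.degrees(np.arctan2(p[2]-.030,.078-p[1]))-8.13
E
python3 - <<'E'
from h import *
s=sense(); print('tcp angle',tcp_angle(s), rack(s['ee_pos']))
d=np.load('w5.npz'); W=rack(d['W']); im=d['im']
# deck plane, visible white deck region
Q=W[140:300,110:190].reshape(-1,3); Q=Q[np.isfinite(Q).all(1)]
best=None; rng=np.random.default_rng(0)
for _ in range(400):
    a=Q[rng.choice(len(Q),3,False)]; n=np.cross(a[1]-a[0],a[2]-a[0]); L=np.linalg.norm(n)
    if L<1e-7: continue
    n/=L
    if abs(n[2])<.8: continue
    k=abs((Q-a[0])@n)<.001
    if best is None or k.sum()>best.sum(): best=k
P=Q[best]; n=np.linalg.svd(P-P.mean(0),full_matrices=False)[2][2]; n*=np.sign(n[2]); print('deck n',n,'angle',np.degrees(np.arctan2(n[1],n[2])),best.sum())
for f in('w2','w4'):
    d=np.load(f+'.npz'); W=rack(d['W']); im=d['im'].astype(float); W[...,2]-=.0016
    red=(im[...,0]-im[...,1:3].max(-1)>30)&(abs(W[...,0]+.072)<.03)&(abs(W[...,1])<.1)&(W[...,2]<.16)
    Q=W[red]; r=np.hypot(Q[:,1]-.078,Q[:,2]-.03); a=np.degrees(np.arctan2(Q[:,2]-.03,.078-Q[:,1]))
    for lo in np.arange(.08,.122,.004):
        k=(r>=lo)&(r<lo+.004)
        if k.sum(): print(f,lo.round(3),k.sum(),'a',a[k].min().round(1),np.median(a[k]).round(1),a[k].max().round(1),'x',Q[k,0].min().round(4),Q[k,0].max().round(4))
for f in('scene','s5'):
    im=np.load(f+'.npz')['im'].astype(float)[165:235,235:335]
    w=np.clip(im[...,0]-im[...,1:3].max(-1)-15,0,None); w[:20]=0; w[50:]=0; w[:,:25]=0; w[:,55:]=0
    v,u=np.mgrid[165:235,235:335]; ys,xs=np.nonzero(w>15); print(f,'red px cent',(w*u).sum()/w.sum(),(w*v).sum()/w.sum(),'u',xs.min()+235,xs.max()+235,'v',ys.min()+165,ys.max()+165)
    for y in range(ys.min(),ys.max()+1): print(y+165,w[y,30:55].astype(int))
    print('gray rows 200-212 cols 270-292'); print(im[35:48,35:58].mean(-1).astype(int))
for th in(20,28,30,32,34): print(th,proj('scene',unrack([[-.078,.078-r*np.cos(np.radians(th)),.03+r*np.sin(np.radians(th))] for r in(.09,.1,.118,.12)])).round(1).tolist())
E
```

```text
tcp angle 19.832548919890783 [-5.96909710e-05 -1.10259407e-01  1.29941513e-01]
deck n [4.54985305e-05 3.29124617e-01 9.44286495e-01] angle 19.215651936897096 7871
w2 0.08 4 a 33.2 34.1 34.2 x -0.075 -0.0709
w2 0.084 46 a 24.9 34.2 35.4 x -0.0763 -0.0658
w2 0.088 52 a 24.6 33.9 34.7 x -0.075 -0.0659
w2 0.092 42 a 25.4 33.6 34.6 x -0.0725 -0.0659
w2 0.096 41 a 25.2 33.4 40.5 x -0.0718 -0.0659
w2 0.1 42 a 25.9 32.6 34.2 x -0.0711 -0.0658
w2 0.104 42 a 25.5 32.0 34.3 x -0.0707 -0.0662
w2 0.108 50 a 24.9 29.3 34.0 x -0.0708 -0.0664
w4 0.08 5 a 32.1 33.9 34.3 x -0.0765 -0.0668
w4 0.084 43 a 27.4 34.3 34.8 x -0.0774 -0.0661
w4 0.088 45 a 27.3 33.5 34.6 x -0.0758 -0.0659
w4 0.092 52 a 23.8 32.7 34.6 x -0.0735 -0.0659
w4 0.096 46 a 24.6 31.5 36.8 x -0.0713 -0.0659
w4 0.1 46 a 20.6 30.9 34.0 x -0.0711 -0.0656
w4 0.104 66 a 23.9 30.4 33.8 x -0.0713 -0.066
w4 0.108 55 a 25.1 28.7 33.4 x -0.0709 -0.066
scene red px cent 273.0144070927226 198.35648319172515 u 271 289 v 194 203
194 [ 6  7  5  0  0  0  0  0  0  0  0  0  0  0  0  0  0  0  0  0  0  0 10 18
 19]
195 [ 7  7  6  1  0  0  0  0  0  0  0  0
[... 3849 characters left out ...]
8 110 124 133 134 132 131 126 117 117 123 120
  104  92  91  91  89]
 [118 118 117 112 101  93  94 105 121 133 135 136 135 133 127 122 127 122
  108  93  90  89  89]
 [119 119 118 113 102  93  93 103 119 130 136 136 135 132 128 125 126 123
  110  97  90  88  91]
 [122 121 119 114 103  93  91 101 116 130 134 137 135 132 127 121 122 121
  112  98  90  88  89]]
20 [[273.7, 205.6], [275.7, 205.5], [279.5, 205.4], [279.9, 205.3]]
28 [[272.2, 201.8], [274.1, 201.3], [277.6, 200.3], [278.0, 200.2]]
30 [[271.8, 200.8], [273.7, 200.2], [277.1, 199.0], [277.5, 198.9]]
32 [[271.4, 199.9], [273.2, 199.2], [276.5, 197.8], [276.9, 197.6]]
34 [[270.9, 199.0], [272.7, 198.1], [275.9, 196.5], [276.3, 196.4]]
```

Pointer against index in the scene view, differenced, puts the index near 28°. The outline seen by the wrist camera gives about 29°. Raising to about 26° and then measuring the remaining gap.

Call:
step_arm --motion '[{"offset": [0, -0.009, -0.016], "dr": [0, 0, 0], "gripper": -1}, {"offset": [0, -0.018, -0.032], "dr": [0, 0, 0], "gripper": -1}, {"offset": [0, -0.027, -0.048], "dr": [0, 0, 0], "gripper": -1}, {"offset": [0, -0.036, -0.064], "dr": [0, 0, 0], "gripper": -1}, {"offset": [0, -0.046, -0.08], "dr": [0, 0, 0], "gripper": -1}]'

```text
t: 13.73
ee_pos: [0.5099, 0.0293, 0.1392]
orientation: [179.9, -0.1, 13.9]
ft_force: [4.9, 0.5, -4.3]
gripper_width: 0.135
grasp_force: 29.2
```

Call:
step_arm --motion '[{"offset": [0, -0.01, -0.016], "dr": [0, 0, 0], "gripper": -1}, {"offset": [0, -0.02, -0.032], "dr": [0, 0, 0], "gripper": -1}, {"offset": [0, -0.03, -0.047], "dr": [0, 0, 0], "gripper": -1}, {"offset": [0, -0.04, -0.063], "dr": [0, 0, 0], "gripper": -1}, {"offset": [0, -0.05, -0.078], "dr": [0, 0, 0], "gripper": -1}]'

```text
t: 14.15
ee_pos: [0.5086, 0.0347, 0.1486]
orientation: [179.9, -0.1, 13.9]
ft_force: [4.7, 0.7, -2.6]
gripper_width: 0.136
grasp_force: 29.2
```

Call:
step_arm --motion '[{"offset": [0, 0, 0], "dr": [0, 0, 0], "gripper": -1}, {"offset": [0, 0, 0], "dr": [0, 0, 0], "gripper": -1}, {"offset": [0, 0, 0], "dr": [0, 0, 0], "gripper": -1}, {"offset": [0, 0, 0], "dr": [0, 0, 0], "gripper": -1}, {"offset": [0, 0, 0], "dr": [0, 0, 0], "gripper": -1}]'

```text
t: 14.57
ee_pos: [0.5086, 0.0347, 0.1485]
orientation: [179.9, -0.1, 13.8]
ft_force: [5.9, -1.3, -1.3]
gripper_width: 0.136
grasp_force: 29.3
```

```bash
cat > m.py <<'E'
from h import *
import sys
tag=sys.argv[1]; s=sense(); print(s['t'],'tcp angle',tcp_angle(s).round(2),rack(s['ee_pos']).round(4),np.round(s['ft_force'],1),s['gripper_width'],s['orientation'])
I=np.mean([get_image('scene')[0].astype(float) for _ in range(2)],0); np.savez('s'+tag,im=I)
print('gray cols 268-288 rows 195-210'); print(I[195:211,268:289].mean(-1).astype(int))
r=np.clip(I[...,0]-I[...,1:3].max(-1),0,None); print('red'); print(r[195:207,268:282].astype(int))
im,W=world('wrist'); np.savez('w'+tag,im=im,W=W); save('w'+tag,im)
E
python3 m.py 6
```

```text
14.5667 tcp angle 25.57 [ 0.     -0.0997  0.1485] [ 5.9 -1.3 -1.3] 0.13634164163504492 [ 1.79914598e+02 -7.85147879e-02  1.38406362e+01]
gray cols 268-288 rows 195-210
[[153 131 122 123 129 134 135 136 135 134 127 124 140 156 158 149 144 149
  156 157 159]
 [144 127 120 121 126 131 134 135 134 135 131 127 133 150 159 154 145 148
  156 160 160]
 [134 123 120 121 124 129 131 132 133 135 133 129 127 141 156 156 148 146
  158 167 171]
 [130 123 118 120 120 120 120 121 127 132 132 127 124 133 148 154 149 146
  157 170 179]
 [132 124 118 110 104  99  96 102 116 126 128 127 126 129 140 149 150 148
  154 162 169]
 [132 122 111  93  77  70  70  80  97 113 124 127 126 124 129 141 149 152
  156 158 157]
 [131 122 104  78  56  49  55  64  79 102 116 121 115 106 109 125 142 151
  155 155 152]
 [131 120 100  74  46  40  48  61  77  97 110 105  90  79  81 105 133 148
  149 145 142]
 [130 121 105  81  57  50  59  75  90 105 112 105  89  81  85 102 126 141
  140 130 124]
 [130 123 113  98  81  75  84  99 110 119 125 122 115 109 110 112 125 134
  128 114 105]
 [128 123 118 112 102  98 104 112 118 126 
[... 337 characters left out ...]
10 100  92  96 109 124 133 136 137 135 131 122 119
  122 117 102]
 [100 109 118 119 118 111 101  93  94 105 121 131 135 136 135 132 127 122
  124 119 105]]
red
[[ 5  4  3  2  2  2  2  2  2  1  2  1  2  1]
 [ 3  3  3  3  5  5  6  5  4  2  1  2  1  1]
 [ 2  3  4  9 13 20 22 20 11  5  2  2  2  2]
 [ 2  5 12 25 41 52 56 48 30 13  5  2  1  2]
 [ 3  9 24 48 71 84 88 80 56 32 13  3  2  1]
 [ 3 12 30 53 71 86 99 98 81 53 24  8  2  2]
 [ 2  7 18 31 38 54 84 99 89 59 30 10  2  2]
 [ 2  3  6  8 11 29 61 80 77 57 30 11  3  1]
 [ 2  2  3  4  6 22 42 55 56 41 24  7  2  1]
 [ 3  2  3  3 10 20 27 29 26 18  9  4  1  1]
 [ 3  2  3  4  8 12 13 10  7  4  2  2  1  1]
 [ 1  2  2  3  5  6  3  2  2  1  1  1  2  2]]
```

Run:
```python
from h import *
d=np.load('w6.npz'); im=d['im'].astype(float); W=rack(d['W'])
red=(im[...,0]-im[...,1:].max(-1)>60)&(W[...,1]>-.1); ys,xs=np.nonzero(red); print('red in wrist',red.sum(), (xs.min(),xs.max(),ys.min(),ys.max()) if red.sum() else '')
# where would the tips project in the wrist image now
s=sense(); A=tool(s); m=camera_model('wrist'); K=np.array(m['mtx']); T=np.linalg.inv(m['tool_from_camera'])
def pw(R,p,X): c=T[:3,:3]@(R.T@(X-p))+T[:3,3]; q=K@c; return (q[:2]/q[2]).round(0),c[2].round(3)
X=unrack(np.array([-.078,.078-.119*np.cos(np.radians(27.5)),.03+.119*np.sin(np.radians(27.5))])); p=np.array(s['ee_pos']); print('now',pw(A,p,X))
for ax in(-30,-20,-10,10,20,30): print('lean about bar',ax,pw(A@Ro.from_rotvec([ax,0,0],degrees=True).as_matrix(),p,X))
for ay in(-30,-20,-10,10,20): print('lean about tool y',ay,pw(A@Ro.from_rotvec([0,ay,0],degrees=True).as_matrix(),p,X))
# deck plane angles: level calibration (w4) and now
def ang(f,box,lo):
    W=rack(np.load(f)['W']); Q=W[box[0]:box[1],box[2]:box[3]].reshape(-1,3); Q=Q[np.isfinite(Q).all(1)]
    rng=np.random.default_rng(0); best=None
    for _ in range(400):
        a=Q[rng.choice(len(Q),3,False)]; n=np.cross(a[1]-a[0],a[2]-a[0]); L=np.linalg.norm(n)
        if L<1e-6 or abs(n[2])/L<.8: continue
        k=abs((Q-a[0])@(n/L))<.001
        if best is None or k.sum()>best.sum(): best=k
    P=Q[best]; n=np.linalg.svd(P-P.mean(0),full_matrices=False)[2][2]; n*=np.sign(n[2]); print(f,'deck angle',np.degrees(np.arctan2(n[1],n[2])).round(2),best.sum())
ang('w4.npz',(120,240,110,235),0); ang('w5.npz',(140,300,110,190),0); ang('w6.npz',(130,300,60,190),0)
```

```text
red in wrist 0 
now (array([213., 325.]), np.float64(0.222))
lean about bar -30 (array([150., 377.]), np.float64(0.179))
lean about bar -20 (array([170., 356.]), np.float64(0.194))
lean about bar -10 (array([192., 338.]), np.float64(0.209))
lean about bar 10 (array([234., 315.]), np.float64(0.233))
lean about bar 20 (array([255., 307.]), np.float64(0.242))
lean about bar 30 (array([276., 302.]), np.float64(0.248))
lean about tool y -30 (array([221., 252.]), np.float64(0.24))
lean about tool y -20 (array([219., 275.]), np.float64(0.237))
lean about tool y -10 (array([217., 300.]), np.float64(0.231))
lean about tool y 10 (array([207., 352.]), np.float64(0.21))
lean about tool y 20 (array([200., 380.]), np.float64(0.197))
w4.npz deck angle -0.17 7020
w5.npz deck angle 19.22 7871
w6.npz deck angle 24.97 9778
```

Run:
```python
from h import *
for f in('w2','w4'):
    d=np.load(f+'.npz'); W=rack(d['W']); im=d['im'].astype(float)
    # local calibration: caps' tops/positions
    red=(im[...,0]-im[...,1:].max(-1)>45)&(abs(W[...,0]+.0662)<.0012)&(abs(W[...,1])<.1)&(W[...,2]<.16)
    n,l,st,c=cv2.connectedComponentsWithStats(red.astype(np.uint8),connectivity=8); i=1+st[1:,4].argmax(); Q=W[l==i]
    yz=Q[:,1:]*1000; (cy,cz),sz,an=cv2.minAreaRect(yz.astype(np.float32)); cz-=1.6
    print(f,len(Q),'rect centre',cy,cz,'size',sz,an,'polar r',np.hypot(78-cy,cz-30),'ang',np.degrees(np.arctan2(cz-30,78-cy)))
    h=cv2.convexHull(yz.astype(np.float32))[:,0]; h=cv2.approxPolyDP(h,1.0,True)[:,0]; h[:,1]-=1.6
    print(np.c_[h,np.hypot(78-h[:,0],h[:,1]-30),np.degrees(np.arctan2(h[:,1]-30,78-h[:,0]))].round(1).tolist())
    z=Q[:,2]
    for lo in np.arange(-.03,.014,.004):
        k=(Q[:,1]>=lo)&(Q[:,1]<lo+.004)
        if k.sum()>2: print('  y',(lo*1000).round(),k.sum(),'z',z[k].min().round(4)-.0016,z[k].max().round(4)-.0016)
```

```text
w2 98 rect centre -5.69632625579834 78.40981903076172 size (15.35476303100586, 26.102163314819336) 64.65361022949219 polar r 96.68808410196232 ang 30.04501855349156
[[8.100000381469727, 77.0, 84.19999694824219, 33.900001525878906], [-1.2999999523162842, 84.80000305175781, 96.4000015258789, 34.70000076293945], [-11.800000190734863, 89.80000305175781, 107.9000015258789, 33.70000076293945], [-20.399999618530273, 77.80000305175781, 109.4000015258789, 25.899999618530273], [-1.2000000476837158, 68.4000015258789, 88.0999984741211, 25.899999618530273]]
  y -22.0 6 z 0.0759 0.08
  y -18.0 15 z 0.0775 0.0865
  y -14.0 21 z 0.07339999999999999 0.08979999999999999
  y -10.0 15 z 0.073 0.08689999999999999
  y -6.0 15 z 0.0713 0.0862
  y -2.0 14 z 0.0684 0.0848
  y 2.0 8 z 0.07769999999999999 0.0808
  y 6.0 4 z 0.07669999999999999 0.0789
w4 177 rect centre -5.988803386688232 76.969580078125 size (15.845033645629883, 25.227981567382812) 62.43605041503906 polar r 96.23024756823173 ang 29.215500971503754
[[7.400000095367432, 77.80000305175781, 85.30000305175781, 34.099998474121094], [-12.0, 88.30000305175781, 107.19999694824219, 32.900001525878906], [-16.600000381469727, 83.9000015258789, 108.9000015258789, 29.700000762939453], [-19.899999618530273, 75.30000305175781, 107.9000015258789, 24.799999237060547], [-12.899999618530273, 71.5999984741211, 99.9000015258789, 24.600000381469727], [2.0999999046325684, 70.19999694824219, 85.9000015258789, 27.899999618530273], [7.0, 74.5999984741211, 83.80000305175781, 32.099998474121094]]
  y -22.0 5 z 0.07529999999999999 0.0793
  y -18.0 26 z 0.0745 0.0858
  y -14.0 36 z 0.07139999999999999 0.08829999999999999
  y -10.0 33 z 0.0713 0.0868
  y -6.0 29 z 0.0716 0.0838
  y -2.0 26 z 0.0715 0.08299999999999999
  y 2.0 19 z 0.0702 0.0807
  y 6.0 3 z 0.0746 0.0778
```

Run:
```python
from h import *
from scipy.optimize import minimize
I=np.load('s6.npz')['im']; I0=np.load('scene.npz')['im'].astype(float); I5=np.load('s5.npz')['im'].astype(float)
S=8; u0,v0,w,h=262,190,24,20
def pol(r,a,x): a=np.radians(a); return [x,.078-r*np.cos(a),.03+r*np.sin(a)]
def rt(r,t,al,x): a=np.radians(al); return [x,.078-r*np.cos(a)+t*np.sin(a),.03+r*np.sin(a)+t*np.cos(a)]
def ras(polys,sig,du,dv):
    m=np.zeros((h*S,w*S),np.uint8)
    for P in polys:
        q=proj('scene',unrack(np.array(P)))+[du,dv]; q=(q-[u0-.5,v0-.5])*S
        cv2.fillConvexPoly(m,cv2.convexHull(q.astype(np.float32)).astype(np.int32),1)
    g=cv2.GaussianBlur(m.astype(np.float32),(0,0),sig*S); return g.reshape(h,S,w,S).mean((1,3))
def index(al,xf,hw):
    blk=[rt(r,t,al,x) for r in(.084,.109) for t in(-hw,hw) for x in(-.066,xf)]
    tip=[rt(.109,t,al,x) for t in(-.004,.004) for x in(-.072,xf)]+[rt(.118,0,al,x) for x in(-.072,xf)]
    return [blk,tip]
R=[np.clip(J[...,0]-J[...,1:].max(-1),0,None)[v0:v0+h,u0:u0+w] for J in(I0,I5,I)]
vv,uu=np.mgrid[v0:v0+h,u0:u0+w]; use=((uu>=275)|(vv<=199))&(vv>196)&(uu<280)&(vv<206)
for dv in(0,.35,.75):
  for xf in(-.074,-.078,-.082):
    out=[]
    for al in np.arange(24,33,.5):
        best=min(((lambda m:(np.sum((R[0]-m*(m*R[0])[use].sum()/(m*m)[use].sum())[use]**2)))(ras(index(al,xf,hw),sg,du,dv)),hw,sg,du) for hw in(.006,.0077) for sg in(.7,1.0) for du in(-.4,0,.4))
        out.append((best[0],al)+best[1:])
    print(dv,xf,'best',[round(float(z),3) for z in min(out)])
print('x shift effect px per 3 mm',proj('scene',unrack(np.array([pol(.118,28,-.075),pol(.118,28,-.078)]))).round(2).tolist())
```

```text
0 -0.074 best [24194.915, 28.5, 0.008, 1.0, -0.4]
0 -0.078 best [22209.278, 28.5, 0.008, 1.0, -0.4]
0 -0.082 best [21761.718, 28.5, 0.008, 1.0, -0.4]
0.35 -0.074 best [21639.783, 29.0, 0.008, 1.0, -0.4]
0.35 -0.078 best [20229.638, 29.0, 0.008, 1.0, -0.4]
0.35 -0.082 best [19970.469, 29.0, 0.008, 1.0, -0.4]Traceback (most recent call last):
  File "<stdin>", line 23, in <module>
  File "<stdin>", line 23, in <genexpr>
  File "<stdin>", line 10, in ras
  File "h.py", line 26, in proj
    m=camera_model(name); c=np.array(m['R'])@np.asarray(W).T+np.array(m['t'])[:,None]; q=np.array(m['mtx'])@c; return (q[:2]/q[2]).T
ValueError: time passes only in moves, steps and waits
```

Block fits in the scene and wrist views agree on an index angle of about 29°. The deck plane gives the current tilt as 25.1°. Raising by a further 3.75°.

Call:
step_arm --motion '[{"offset": [0, -0.007, -0.01], "dr": [0, 0, 0], "gripper": -1}, {"offset": [0, -0.014, -0.019], "dr": [0, 0, 0], "gripper": -1}, {"offset": [0, -0.02, -0.029], "dr": [0, 0, 0], "gripper": -1}, {"offset": [0, -0.027, -0.038], "dr": [0, 0, 0], "gripper": -1}, {"offset": [0, -0.033, -0.048], "dr": [0, 0, 0], "gripper": -1}]'

```text
t: 15.13
ee_pos: [0.5077, 0.0384, 0.1543]
orientation: [179.9, -0.1, 13.8]
ft_force: [5.7, -0.5, -1.1]
gripper_width: 0.14
grasp_force: 29.2
```

Call:
step_arm --motion '[{"offset": [0, -0.007, -0.01], "dr": [0, 0, 0], "gripper": -1}, {"offset": [0, -0.014, -0.019], "dr": [0, 0, 0], "gripper": -1}, {"offset": [0, -0.02, -0.028], "dr": [0, 0, 0], "gripper": -1}, {"offset": [0, -0.027, -0.038], "dr": [0, 0, 0], "gripper": -1}, {"offset": [0, -0.034, -0.047], "dr": [0, 0, 0], "gripper": -1}]'

```text
t: 15.55
ee_pos: [0.5067, 0.0422, 0.1599]
orientation: [179.9, -0.1, 13.8]
ft_force: [6.9, -1.0, -2.4]
gripper_width: 0.14
grasp_force: 29.2
```

Call:
step_arm --motion '[{"offset": [0, 0, 0], "dr": [0, 0, 0], "gripper": -1}, {"offset": [0, 0, 0], "dr": [0, 0, 0], "gripper": -1}, {"offset": [0, 0, 0], "dr": [0, 0, 0], "gripper": -1}, {"offset": [0, 0, 0], "dr": [0, 0, 0], "gripper": -1}, {"offset": [0, 0, 0], "dr": [0, 0, 0], "gripper": -1}]'

```text
t: 15.97
ee_pos: [0.5067, 0.0422, 0.1599]
orientation: [179.9, -0.1, 13.8]
ft_force: [5.3, -0.5, -2.4]
gripper_width: 0.138
grasp_force: 29.2
```

```bash
cat > ang.py <<'E'
from h import *
def ang(f,box):
    W=rack(np.load(f)['W']); Q=W[box[0]:box[1],box[2]:box[3]].reshape(-1,3); Q=Q[np.isfinite(Q).all(1)]
    rng=np.random.default_rng(0); best=None
    for _ in range(400):
        a=Q[rng.choice(len(Q),3,False)]; n=np.cross(a[1]-a[0],a[2]-a[0]); L=np.linalg.norm(n)
        if L<1e-6 or abs(n[2])/L<.8: continue
        k=abs((Q-a[0])@(n/L))<.001
        if best is None or k.sum()>best.sum(): best=k
    P=Q[best]; n=np.linalg.svd(P-P.mean(0),full_matrices=False)[2][2]; n*=np.sign(n[2]); print(f,'deck angle',np.degrees(np.arctan2(n[1],n[2])).round(2)+.17,best.sum())
E
python3 m.py 7
python3 - <<'E'
from ang import *
ang('w7.npz',(130,300,60,190))
p=[np.load(f+'.npz')['im'][188:212,262:292].astype(np.uint8) for f in('scene','s5','s6','s7')]
p=[cv2.resize(x,(390,296),interpolation=cv2.INTER_CUBIC) for x in p]
save('cmp',np.vstack([np.hstack(p[:2]),np.hstack(p[2:])]))
E
```

```text
15.9667 tcp angle 29.25 [-0.     -0.092   0.1599] [ 5.3 -0.5 -2.4] 0.13829809084427755 [ 1.79887024e+02 -7.58106143e-02  1.38356453e+01]
gray cols 268-288 rows 195-210
[[138 124 121 123 128 132 136 136 135 132 127 124 139 155 159 153 152 160
  167 171 170]
 [131 122 118 121 126 131 133 135 135 134 132 127 132 148 159 159 159 163
  165 167 166]
 [128 122 119 121 124 129 130 132 133 134 132 127 122 132 150 158 159 164
  164 159 156]
 [130 123 120 120 121 120 119 121 126 129 126 114 101 106 129 146 156 158
  155 151 147]
 [130 124 118 111 106  99  95 101 114 117 107  88  73  78 108 135 148 147
  141 139 140]
 [130 123 111  93  78  70  69  79  92  96  86  74  68  82 104 128 140 139
  131 128 125]
 [131 120 104  78  53  48  55  64  74  83  90  96  98 105 115 129 138 134
  121 113 106]
 [130 120 101  73  47  39  48  58  73  95 112 120 124 125 123 126 132 128
  112  98  94]
 [130 121 105  81  57  48  53  71  87 108 124 132 133 131 126 126 130 126
  111  96  91]
 [129 123 112  98  81  71  73  84 101 117 128 134 135 132 127 124 124 124
  114  99  90]
 [127 121 117 109 101  91  88  92 106 122 
[... 365 characters left out ...]
35 135 136 131 121 117
  121 116 102]
 [102 109 118 118 117 111 101  93  95 105 121 132 135 136 135 131 125 122
  124 119 104]]
red
[[ 5  3  3  3  2  1  2  1  2  1  1  1  2  1]
 [ 3  3  3  4  4  4  6  5  3  2  2  2  2  1]
 [ 3  3  4  8 15 19 23 19 11  4  2  2  0  1]
 [ 3  4 12 25 41 52 56 49 30 13  4  2  0  1]
 [ 2  9 24 48 70 84 89 80 57 33 14  3  2  1]
 [ 3 11 30 53 71 86 98 99 83 60 31  9  1  0]
 [ 2  6 18 30 38 55 84 97 92 67 34  9  3  1]
 [ 2  3  6  7 10 30 62 82 79 54 25  9  3  1]
 [ 2  3  3  3  7 21 44 58 58 40 18  6  1  1]
 [ 2  3  2  3  8 20 29 34 31 19  8  4  2  1]
 [ 1  2  2  4  7 11 11 10  9  6  3  2  2  2]
 [ 1  2  3  2  3  4  0  0  1  1  1  1  1  1]]
w7.npz deck angle 28.8 7772
```

View pics/cmp.png

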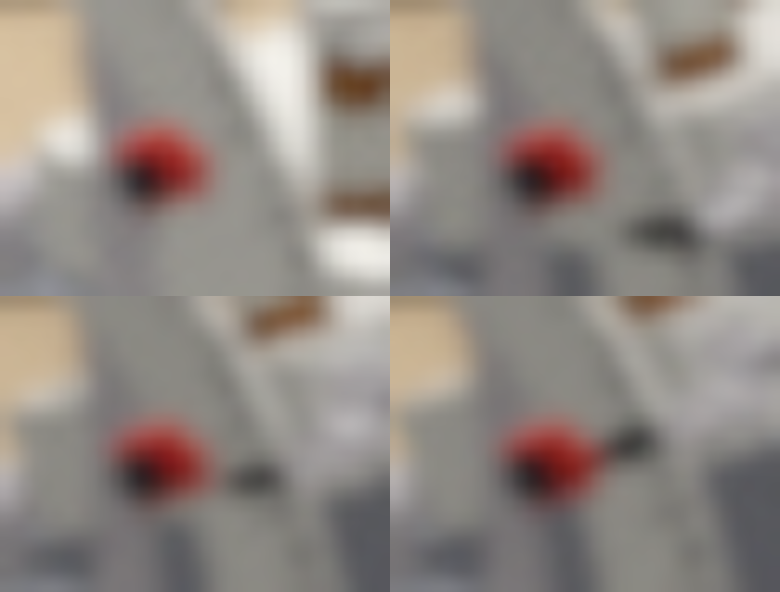

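In the four-tilt comparison (level, 19.4°, 25.1°, 28.8°) the black pointer climbs to the red index. At 28.8°, bottom right, its tip at (608,450) meets the outer end of the index. One finer joint fit of pointer and index before the last trim.

```bash
cat > fit.py <<'E'
from h import *
from scipy.optimize import least_squares
C=camera_model('scene'); KK=np.array(C['mtx']); RR=np.array(C['R']); tt=np.array(C['t'])
def pj(P): c=unrack(np.array(P))@RR.T+tt; q=c@KK.T; return q[:,:2]/q[:,2:]
S=16; u0,v0,w,h=262,190,28,22
def rt(r,t,al,x): a=np.radians(al); return [x,.078-r*np.cos(a)+t*np.sin(a),.03+r*np.sin(a)+t*np.cos(a)]
def ras(polys,sig,du,dv):
    m=np.zeros((h*S,w*S),np.uint8)
    for P in polys:
        q=((pj(P)+[du,dv]-[u0-.5,v0-.5])*S*16).astype(np.float32)
        cv2.fillConvexPoly(m,np.round(cv2.convexHull(q)).astype(np.int32),1,shift=4)
    return cv2.GaussianBlur(m.astype(np.float32),(0,0),max(sig,.3)*S).reshape(h,S,w,S).mean((1,3))
vv,uu=np.mgrid[v0:v0+h,u0:u0+w]
I={k:np.load(k+'.npz')['im'].astype(float)[v0:v0+h,u0:u0+w] for k in('scene','s5','s6','s7')}
# pointer: darkness against the mean of two other tilts
ptr=[(19.39,'s5','s7'),(25.14,'s6','s5'),(28.8,'s7','s5')]
def pm(a,x,hw,L): return [[rt(.12,0,a,x),rt(.12+L/2,hw,a,x),rt(.12+L/2,-hw,a,x),rt(.12+L,hw,a,x),rt(.12+L,-hw,a,x)]]
def pres(p,full=False):
    du,dv,hw,L,sg=p; out=[]
    for a,k,b in ptr:
        m=ras(pm(a,XP,hw,L),sg,du,dv); D=np.clip(I[b]-I[k],0,None).mean(-1)
        c=pj([rt(.125,0,a,XP)])[0]; use=(abs(uu-c[0]-.5)<4.5)&(abs(vv-c[1]-.6)<3.5)&(uu<283)
        A=(m*D)[use].sum()/max((m*m)[use].sum(),1e-6); out.append((D-A*m)[use])
    return np.concatenate(out)
for XP in(-.075,-.079):
    r=least_squares(pres,[0,.5,.003,.02,.8],diff_step=.02,x_scale=[.3,.3,.001,.005,.2]); print('pointer x',XP,r.x.round(3),r.cost)
    du,dv=r.x[:2]
    Rd=np.clip(I['scene'][...,0]-I['scene'][...,1:].max(-1),0,None)
    knob=(I['scene'].mean(-1)<75)&(Rd<60); use=(uu<280)&(vv>195)&(vv<207)&(uu>266)&~cv2.dilate(knob.astype(np.uint8),np.ones((3,3))).astype(bool)
    def ires(p):
        al,hw,tw,xf,sg=p
        m=ras([[rt(q,t,al,x) for q in(.084,.109) for t in(-hw,hw) for x in(-.066,xf)],[rt(.109,t,al,x) for t in(-tw,tw) for x in(-.072,xf)]+[rt(.118,0,al,x) for x in(-.072,xf)]],sg,du,dv)
        A=(m*Rd)[use].sum()/(m*m)[use].sum(); return (Rd-A*m)[use]
    for a0 in(27,29,31):
        q=least_squares(ires,[a0,.007,.004,-.078,.8],diff_step=.01,x_scale=[1,.001,.001,.002,.2],bounds=([22,.004,.001,-.086,.4],[36,.011,.008,-.072,1.6])); print('  index',q.x.round(4),q.cost)
E
python3 fit.py
```

```text
pointer x -0.075 [0.    0.976 0.    0.016 1.238] 1119.310527054368
  index [ 3.04031e+01  8.70000e-03  1.00000e-03 -7.62000e-02  1.24730e+00] 9322.246056906106
  index [ 3.02415e+01  8.40000e-03  5.00000e-03 -7.71000e-02  1.22040e+00] 9494.54301858611
  index [ 3.03811e+01  8.80000e-03  8.00000e-03 -7.66000e-02  1.26810e+00] 9484.5616585509
pointer x -0.079 [0.000e+00 6.530e-01 1.000e-03 2.000e-02 1.165e+00] 1065.5597364635573
  index [ 2.98732e+01  7.90000e-03  7.50000e-03 -7.72000e-02  1.31040e+00] 10266.305943910562
  index [ 2.99219e+01  8.00000e-03  1.00000e-03 -7.70000e-02  1.41260e+00] 10142.572974220146
  index [ 2.98955e+01  8.00000e-03  1.00000e-03 -7.71000e-02  1.38740e+00] 10141.867370362112
```

Body fit and wrist fit agree on 29.2–30°. Trimming up 0.7°, then holding still.

Call:
step_arm --motion '[{"offset": [0, -0.003, -0.004], "dr": [0, 0, 0], "gripper": -1}, {"offset": [0, -0.006, -0.008], "dr": [0, 0, 0], "gripper": -1}, {"offset": [0, -0.009, -0.012], "dr": [0, 0, 0], "gripper": -1}, {"offset": [0, -0.013, -0.017], "dr": [0, 0, 0], "gripper": -1}, {"offset": [0, -0.013, -0.017], "dr": [0, 0, 0], "gripper": -1}]'

```text
t: 16.53
ee_pos: [0.5064, 0.0437, 0.1621]
orientation: [179.9, -0.1, 13.8]
ft_force: [4.9, -0.6, -1.2]
gripper_width: 0.139
grasp_force: 29.2
```

Call:
step_arm --motion '[{"offset": [0, 0, 0], "dr": [0, 0, 0], "gripper": -1}, {"offset": [0, 0, 0], "dr": [0, 0, 0], "gripper": -1}, {"offset": [0, 0, 0], "dr": [0, 0, 0], "gripper": -1}, {"offset": [0, 0, 0], "dr": [0, 0, 0], "gripper": -1}, {"offset": [0, 0, 0], "dr": [0, 0, 0], "gripper": -1}]'

```text
t: 16.95
ee_pos: [0.5064, 0.0437, 0.162]
orientation: [179.9, -0.1, 13.8]
ft_force: [4.7, -1.1, -0.8]
gripper_width: 0.14
grasp_force: 29.2
```

```bash
python3 m.py 8 | head -1
python3 - <<'E'
from ang import *
ang('w8.npz',(130,300,60,190))
A,B,Z=[np.load(f+'.npz')['im'].astype(float)[190:212,262:290] for f in('s8','s5','s7')]
for n,X in(('s7',Z),('s8',A)):
    D=np.clip(B-X,0,None).mean(-1)[5:14,14:22]; v=np.arange(195,204)[:,None]; print(n,'pointer v by col 276..283',((D*v).sum(0)/D.sum(0)).round(2),D.sum(0).round(0))
W=rack(np.load('w8.npz')['W'])
E
```

```text
16.95 tcp angle 29.95 [-0.     -0.0905  0.162 ] [ 4.7 -1.1 -0.8] 0.14015243965529736 [ 1.79883211e+02 -7.64691088e-02  1.38309404e+01]
w8.npz deck angle 29.450000000000003 7335
s7 pointer v by col 276..283 [200.72 200.36 200.17 199.9  199.65 199.37 198.99 198.58] [ 26.  64. 114. 164. 194. 183. 141. 110.]
s8 pointer v by col 276..283 [200.38 200.01 199.72 199.44 199.2  198.84 198.34 198.23] [ 25.  49.  97. 147. 172. 177. 146. 101.]
```

```bash
python3 -c "
from station import order
print(order.finish_job())"
```

```text
the job is handed in; nothing more can be done
None
```

The last amber vial is fully down in the free bore. I handed the job in with the deck held still by its handle at about 29.4°, against a red index I measured at 29–30° from the images, so the match is good to about 1°.

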